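# Open the album box and file the seal albums upright

## Task

Fill the wooden album box on the calligraphy shelf: take its lid by the tab, tip the front up while the back edge still rests on the box so that it comes out from under the keeper, then lift it off and lay it flat, tab upward, in the middle of the cork pad and lined up with the pad's length. Then stand every album that lies on the table upright on its short end inside the box, none leaning, and let go. Leave the paperweight among the albums and the stone seal standing by the box where they are.

Things in the scene. Friction and masses are not known exactly. Their poses are not given: they have to be found in the camera images.
- box_floor (a point): fixed open wooden album box, outside 192 (x) x 112 (y) x 45 mm high, inside 180 x 100, walls and floor 6 mm thick. This point: middle of its inner floor, 6 mm above the table. x axis: along the box, away from its front (the end nearer the robot) to its back; z up
- box_keeper (a point): middle of the box's back rim, 95 mm along +x from the box's middle, 45 mm above the table. Over it a fixed keeper (50 mm wide, its underside 10 mm above the rim, its top 62 mm above the table) overhangs the lid's back edge by 8 mm
- lid_mid (a point): loose wooden lid, 0.18 kg, a plate 196 (x) x 114 (y) x 6 mm; this point: middle of the plate. x from front (tab) to back, z up; at the start aligned with the box, on its rim, back edge under the keeper. Under it a rib (6 mm deep, 80 mm wide, 82 mm in front of the middle) sits inside the box's front wall with 3 mm of play; on a flat surface the lid rests on this rib, tilted 0.03 rad
- lid_tab (a point): centre of the lid's upright tab near its front edge, 77 mm in front of (-x) and 20 mm above lid_mid: 32 (x) x 14 (y) mm, standing 34 mm above the plate; pinch it across y from above
- lid_back (a point): middle of the lid's back lower edge, 98 mm behind (+x) lid_mid: the line (along y) about which it tips up. Rib and keeper hold the lid until its front is tipped up about this edge (0.3 rad is enough); then draw it some 15 mm or more forward (-x) and lift
- pad_top (a point): fixed cork pad 240 (x) x 150 (y) x 3 mm lying on the table; this point: middle of its top. x axis along its length, away from the robot
- album1_mid (a point): small stiff cloth-bound album 110 (x) x 62 (y) x 28 (z) mm, 0.16 kg, loose, lying flat on the table; this point: its centre. x along its length, z through its covers. All albums are alike; may be absent (3 or 4 are there)
- album2_mid (a point): small stiff cloth-bound album 110 (x) x 62 (y) x 28 (z) mm, 0.16 kg, loose, lying flat on the table; this point: its centre. x along its length, z through its covers. All albums are alike; may be absent (3 or 4 are there)
- album3_mid (a point): small stiff cloth-bound album 110 (x) x 62 (y) x 28 (z) mm, 0.16 kg, loose, lying flat on the table; this point: its centre. x along its length, z through its covers. All albums are alike; may be absent (3 or 4 are there)
- album4_mid (a point): small stiff cloth-bound album 110 (x) x 62 (y) x 28 (z) mm, 0.16 kg, loose, lying flat on the table; this point: its centre. x along its length, z through its covers. All albums are alike; may be absent (3 or 4 are there)
- seal4_mid (a point): bystander: marble cylinder seal 40 mm across, 80 tall, standing on the table beyond the pad and box; this point: its centre
- weight_mid (a point): bystander: dark steel paperweight 90 x 26 x 18 mm lying among the albums; this point: its centre
There are look-alikes about, which are no part of the job. Leave any green, orange or turquoise look-alike of the part that bears album2_mid alone.

How it is judged:
By the outcome, as a careful person would: the job done as asked, in the order asked, and still so for the second after the job is handed in, with the robot touching nothing.
Of album1, album2, album3, album4 only 3 to 4 are there at a start; the rules pass over those that are not, and their reading is None.
At some moment in a run one of lid may be knocked a few centimetres aside while the robot is not near it.
It also fails if it takes over 210 s, if anything falls off the work surface, if the arm or the gripper's body presses on something with over 40 N, if the wrist force passes 120 N, or if a joint passes its speed limit or range.

## Robot

A 6-joint arm with a two-finger parallel gripper is mounted at the origin on the work surface. World frame = base frame: x ahead of the robot, y to its left, z up, the work surface at z = 0. Lengths are in m, angles in rad, forces in N, time in s.
With the tool pointing down it reaches from about 0.375 to 0.925 m from the base axis. Payload 5.7 kg.
Tool frame: the origin (TCP) lies midway between the tips of the shut fingers; the grasp point (between the pads) lies 19 mm behind it; z points along the fingers, y is the direction in which the jaws open and shut (so a half turn about z gives the same grasp; the last joint's range is limited). The gripper opens to 88 mm and grips with 3 to 60 N. Pads are 20 mm wide; open, the fingers measure 115 mm over their backs; the gripper's body (75 mm by 178 mm) begins 61 mm behind the grasp point.
Start: joints at [1.139, 0.359, 1.51, -0, 1.272, -0.115], TCP at [0.187, 0.57, 0.223] pointing down, gripper open.
Joint ranges: [-2.97, 2.97], [-1.01, 2.36], [0.21, 2.38], [-0.96, 4.11], [0.2, 2.71], [-2.98, 2.98]. Speed limits (rad/s): [2.39, 2.39, 3.14, 3.14, 3.14, 3.14].

## Interface

Orientations are given as a unit quaternion [x, y, z, w].
In Python, from plant import ctrl gives the robot as it stands.
- The arm moves only by the tool arm_command, never from a script. Its argument "steps" is a list of rows, each a list of 6 numbers: the shift along the tool's x, y, z in m, then the turn, a rotation vector about the tool's x, y, z in rad. In form: [[dx, dy, dz, wx, wy, wz], ...]. A call has 1 to 12 rows; each row is the pose to reach, as a shift and turn from the pose commanded when the call began, along the tool's axes at that moment; what a row does not reach only later rows make up. A row lasts 1/10 s, in which the tool goes at most 50 mm and 8.59 degrees, less where a joint would pass 70% of its speed; a pose out of reach is approached as far as the arm can. A call with a gripper value outside its range is refused whole. "gripper" is the closure in counts, from 0 (fully open) to 255 (shut), set as the call begins (left out, the last holds). The fingers move at their own pace and stop on an object; "newtons" is the grip in N (left out, the last holds). Time passes only in rows, so rows that repeat a pose let the fingers close. It gives the time, the measured TCP pose, the force and the opening at its end, in the units of the state.
- ctrl.get_obs(): the state, without advancing time (a new reading comes with each control period).
- ctrl.grab_frame(name): name is "scene" or "top" or "wrist"; returns the picture (400x640x3 uint8, red, green, blue); there is no depth.
- ctrl.calibration(name): a dict with "fx", "fy", "cx", "cy" (pixels), "R" (3x3) and "t" (3): a world point X has camera coordinates R X + t; the wrist camera has in their place "tool_from_camera" (4x4, takes a point from camera to tool coordinates, whose origin is the TCP and whose axes are the flange's). Camera axes: x right, y down, z forward; pixel columns grow to the right and rows downward; lengths in m; the calibration is good to about 2 mm. A picture is of the moment at which its call begins: read the wrist's pose just before it. calibration takes no time and is no camera call.
- ctrl.sign_off(): hands the job in, once; it reports no verdict.
The state is a dict: "t": time; "q": joint angles; "dq": joint speeds; "joint_torque": joint torques, N m; "position": TCP position; "tool_rot": TCP orientation; "contact_force": force on the tool from outside, world axes, zero at the start; "ft_torque": the same for the moment, N m; "grip_width": finger opening in m.
Only numpy, scipy, OpenCV 4.12 (cv2) and the standard library are available. Lean on these libraries where they do the work, as an engineer would, in place of code of your own. Each camera call takes 0.05 s, during which the arm holds its last target. There are 200 camera calls.

## Working session

There is one attempt and no reset: what is moved stays moved. The work goes in short steps, Python scripts to look and compute and a tool call to move; the robot and the scene stay as the last step left them, time stands still between calls to the robot, and variables do not carry over. Pictures are saved under pics/ and viewed, about 12 in all and at most 16, crops included, and the job is handed in when it is done.

Besides the shell and the picture viewer there is one more tool, called after "Request:" as name([rows], argument=value, ...), one row to a line, values as JSON. arm_command: Moves the arm, as the interface text tells. Its arguments: {"type":"object","properties":{"steps":{"type":"array","items":{"type":"array","items":{"type":"number"}}},"gripper":{"type":"number"},"newtons":{"type":"number"}},"required":["steps"]}

```bash
ls; mkdir -p pics; python3 - <<'E'
from plant import ctrl
import cv2,numpy as np
np.set_printoptions(precision=4,suppress=True)
o=ctrl.get_obs();print(o['t'],o['position'],o['tool_rot'],o['grip_width'])
for n in('scene','top','wrist'):
    c=ctrl.calibration(n);print(n,c)
    f=ctrl.grab_frame(n);cv2.imwrite(f'pics/{n}0.png',f[:,:,::-1])
E
```

```text
pics
0.0 [0.1866 0.5695 0.2218] [ 0.1578  0.9875 -0.0009 -0.0003] 0.08763244618326672
scene {'fx': 513.0931102065571, 'fy': 513.0931102065571, 'cx': 330.52241297724055, 'cy': 205.7016165725563, 'R': array([[-0.0026,  0.9997, -0.0238],
       [ 0.5663, -0.0181, -0.824 ],
       [-0.8242, -0.0156, -0.5661]]), 't': array([ 0.0514, -0.2275,  2.1314])}
top {'fx': 396.08337131379074, 'fy': 396.08337131379074, 'cx': 319.62557814000087, 'cy': 202.44596306883744, 'R': array([[ 0.0129, -0.9998, -0.0172],
       [-0.9838, -0.0096, -0.1788],
       [ 0.1786,  0.0192, -0.9837]]), 't': array([-0.0488,  0.541 ,  1.0903])}
wrist {'fx': 326.6911543700946, 'fy': 326.6911543700946, 'cx': 320.2991722212695, 'cy': 197.56464930839974, 'tool_from_camera': array([[ 0.0006, -0.9617, -0.2742,  0.076 ],
       [ 1.    ,  0.0007, -0.0001, -0.0015],
       [ 0.0002, -0.2742,  0.9617, -0.1619],
       [ 0.    ,  0.    ,  0.    ,  1.    ]])}
```

View pics/top0.png

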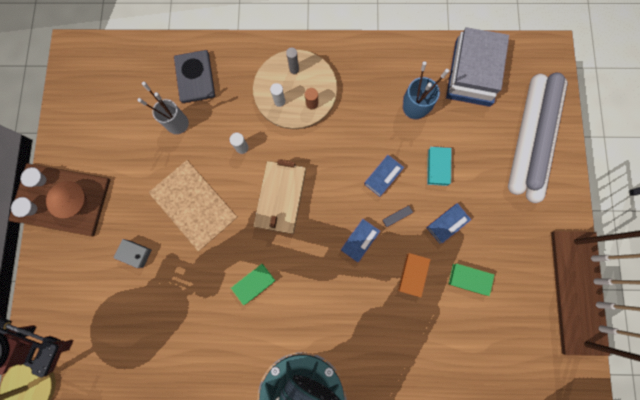

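View pics/scene0.png

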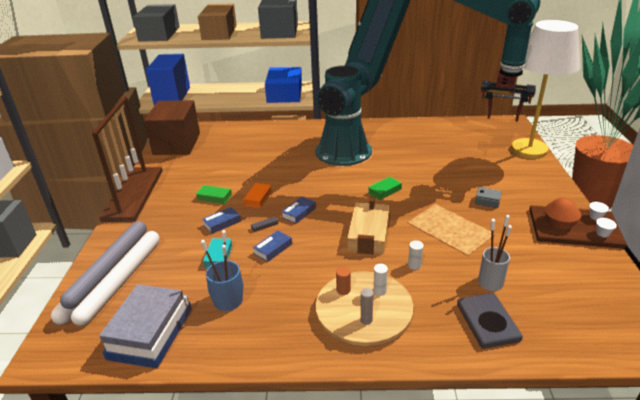

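The top view shows three blue albums, near (384,175), (361,240) and (449,223). The weight is at (398,215), the box at (281,198), the pad at (193,205) and the seal at (238,143). The scene view confirms three blue albums; the rest are look-alikes.

```bash
cat > h.py <<'E'
from plant import ctrl
import cv2,numpy as np
from scipy.spatial.transform import Rotation as Ro
np.set_printoptions(precision=4,suppress=True)
def cam(name,o=None):
    c=ctrl.calibration(name)
    K=np.array([[c['fx'],0,c['cx']],[0,c['fy'],c['cy']],[0,0,1]])
    if name=='wrist':
        o=o or ctrl.get_obs(); T=np.eye(4);T[:3,:3]=Ro.from_quat(o['tool_rot']).as_matrix();T[:3,3]=o['position']
        W=T@c['tool_from_camera']; return K,W[:3,:3],W[:3,3]
    return K,c['R'].T,-c['R'].T@c['t']
def ray(C,uv,z):
    K,R,p=C; uv=np.atleast_2d(np.asarray(uv,float))
    d=(R@np.linalg.inv(K)@np.c_[uv,np.ones(len(uv))].T).T
    return p+d*((z-p[2])/d[:,2])[:,None]
def grab(name,tag):
    C=cam(name); f=ctrl.grab_frame(name); cv2.imwrite(f'pics/{tag}.png',f[:,:,::-1]); return C,f
def proj(C,X):
    K,R,p=C; q=(K@R.T@(np.atleast_2d(X)-p).T).T; return q[:,:2]/q[:,2:]
def blobs(f,lo,hi,amin):
    m=cv2.inRange(cv2.cvtColor(f,cv2.COLOR_RGB2HSV),lo,hi)
    m=cv2.morphologyEx(m,cv2.MORPH_CLOSE,np.ones((5,5)))
    cs=cv2.findContours(m,cv2.RETR_EXTERNAL,cv2.CHAIN_APPROX_NONE)[0]
    return [c[:,0] for c in cs if cv2.contourArea(c)>amin]
def rect(C,c,z):
    "min area rectangle on plane z: centre, long, short, yaw of long side"
    P=ray(C,c,z)[:,:2]; r=cv2.minAreaRect((P*1000).astype(np.float32))
    b=cv2.boxPoints(r)/1000; e=[b[1]-b[0],b[2]-b[1]]; L=max(e,key=np.linalg.norm); S=min(e,key=np.linalg.norm)
    y=np.arctan2(L[1],L[0]); y=(y+np.pi/2)%np.pi-np.pi/2
    return np.array([*(np.array(r[0])/1000),np.linalg.norm(L),np.linalg.norm(S),y])
E
python3 - <<'E'
from h import *
f=cv2.imread('pics/top0.png')[:,:,::-1].copy();C=cam('top')
print('blue')
for c in blobs(f,(105,100,30),(130,255,255),150): print(c.mean(0),rect(C,c,.02))
h=cv2.cvtColor(f,cv2.COLOR_RGB2HSV)
for p in [(193,205),(200,215),(285,185),(268,215),(273,222),(281,166),(238,140),(398,215),(281,197),(150,250)]: print(p,h[p[1],p[0]],ray(C,p,.05 if p[0]>260 and p[0]<300 else 0)[0])
for n,p,z in [('padcorners',[(186,161),(236,213),(200,249),(151,192)],.003),('lid',[(267,163),(304,165),(293,233),(256,228)],.05)]: 
    P=ray(C,p,z);print(n,P,rect(C,np.array(p),z))
cv2.imwrite('pics/crop0.png',cv2.resize(f[130:260,140:320,::-1],None,fx=4.4,fy=4.4,interpolation=cv2.INTER_CUBIC))
E
```

```text
blue
[359.6569 239.7255] [ 0.4375 -0.1599  0.1074  0.0567 -0.6067]
[449.297 222.099] [ 0.4912 -0.4184  0.1081  0.0579 -0.8983]
[384.5644 174.5743] [ 0.6332 -0.2332  0.1054  0.0576 -0.6735]
[421.2548  95.8981] [ 0.8773 -0.3472  0.1355  0.0905 -0.4671]
(193, 205) [ 15  96 196] [0.5388 0.3396 0.    ]
(200, 215) [ 15  99 196] [0.5086 0.3164 0.    ]
(285, 185) [ 16  85 204] [0.5916 0.0583 0.05  ]
(268, 215) [ 16  88 197] [0.5033 0.1045 0.05  ]
(273, 222) [  9 140 111] [0.4833 0.0895 0.05  ]
(281, 166) [ 16  91 185] [0.6485 0.0717 0.05  ]
(238, 140) [150   2 208] [0.7445 0.2138 0.    ]
(398, 215) [124  19 106] [ 0.5147 -0.2751  0.    ]
(281, 197) [ 16  85 200] [0.5561 0.0689 0.05  ]
(150, 250) [15 19 53] [0.4025 0.458  0.    ]
padcorners [[0.675  0.3698 0.003 ]
 [0.5153 0.2077 0.003 ]
 [0.4071 0.3086 0.003 ]
 [0.5769 0.4693 0.003 ]] [0.5422 0.338  0.2338 0.1479 0.7781]
lid [[0.6572 0.113  0.05  ]
 [0.652  0.0044 0.05  ]
 [0.4525 0.0316 0.05  ]
 [0.4656 0.1374 0.05  ]] [ 0.5588  0.0709  0.2017  0.1084 -0.1264]
```

View pics/crop0.png

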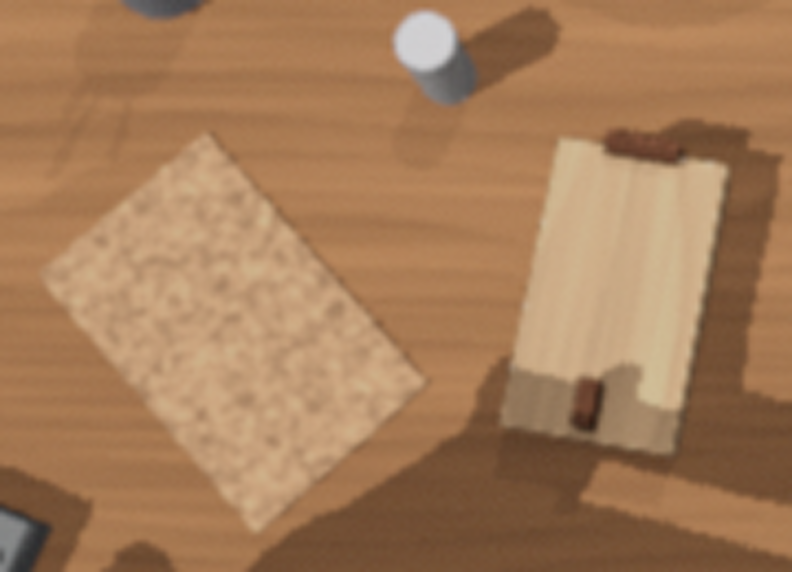

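```bash
cat >> h.py <<'E'
def pose(phi,tilt=0):
    "tool pointing down, jaws across direction phi; tilt>0 points the tool forward along phi"
    c,s=np.cos(phi),np.sin(phi); R=np.array([[-c,-s,0],[-s,c,0],[0,0,-1.]]).T
    return Ro.from_matrix(R)*Ro.from_rotvec([0,-tilt,0])
def go(p,R,grasp=False):
    "row reaching TCP p (or grasp point p) with orientation R"
    o=ctrl.get_obs(); R0=Ro.from_quat(o['tool_rot']); p=np.array(p,float)
    if grasp: p=p+R.apply([0,0,.019])
    d=R0.inv().apply(p-o['position']); w=(R0.inv()*R).as_rotvec()
    n=max(np.linalg.norm(d)/.05,np.linalg.norm(w)/.15)
    print('row',np.r_[d,w].round(4).tolist(),'rows>=%.1f'%n,'tcp',p.round(4))
E
python3 - <<'E'
from h import *
print(pose(0,.3).apply([0,0,1]))
go([.44,.09,.26],pose(-.13))
E
```

```text
[ 0.2955  0.     -0.9553]
row [-0.3901, -0.3769, -0.0375, -0.0014, -0.0003, -0.1868] rows>=10.9 tcp [0.44 0.09 0.26]
```

Request:
arm_command([
  [-0.39,-0.377,-0.0375,0,0,-0.187],
  [-0.39,-0.377,-0.0375,0,0,-0.187],
  [-0.39,-0.377,-0.0375,0,0,-0.187],
  [-0.39,-0.377,-0.0375,0,0,-0.187],
  [-0.39,-0.377,-0.0375,0,0,-0.187],
  [-0.39,-0.377,-0.0375,0,0,-0.187],
  [-0.39,-0.377,-0.0375,0,0,-0.187],
  [-0.39,-0.377,-0.0375,0,0,-0.187],
  [-0.39,-0.377,-0.0375,0,0,-0.187],
  [-0.39,-0.377,-0.0375,0,0,-0.187],
  [-0.39,-0.377,-0.0375,0,0,-0.187],
  [-0.39,-0.377,-0.0375,0,0,-0.187],
], gripper=0)

```text
t: 1.35
position: [0.4429, 0.0861, 0.2606]
tool_rot: [0.068, 0.998, -0.001, 0.001]
contact_force: [0.1, -0.1, -0.7]
grip_width: 0.0877
```

Request:
arm_command([
  [0,0,0,0,0,0],
  [0,0,0,0,0,0],
])

```text
t: 1.55
position: [0.4391, 0.0912, 0.2598]
tool_rot: [0.065, 0.998, 0.0, -0.001]
contact_force: [-0.6, 1.3, -0.7]
grip_width: 0.0877
```

```bash
python3 - <<'E'
from h import *
C,f=grab('wrist','w1');o=ctrl.get_obs();print(o['position'],o['tool_rot'],o['q'])
E
```

```text
[0.439  0.0915 0.2598] [ 0.0641  0.9979  0.0001 -0.0006] [ 0.0509  0.1004  1.7652  0.0004  1.2771 -1.3916]
```

View pics/w1.png

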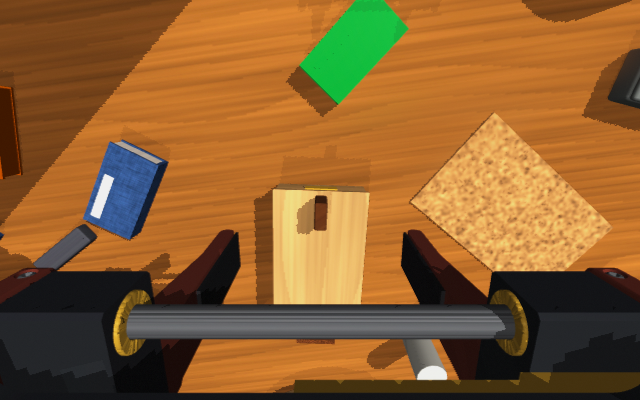

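The wrist view shows the lid's front edge from (273,187) to (370,190), the tab at (320,213), and pad corners at (495,113), (410,203) and (611,228). The blue album is at (127,190). Next I'll measure these.

```bash
python3 - <<'E'
from h import *
f=cv2.imread('pics/w1.png')[:,:,::-1].copy();C=cam('wrist')
h=cv2.cvtColor(f,cv2.COLOR_RGB2HSV)
for p in [(320,200),(320,222),(345,240),(300,180)]: print(p,h[p[1],p[0]])
# lid side edges (z=.051): front corners and lower points
P=ray(C,[(273,187),(370,190),(273,300),(361.5,300)],.051);print('lid',P)
print('yaw L',np.arctan2(*(P[2]-P[0])[[1,0]]),'R',np.arctan2(*(P[3]-P[1])[[1,0]]),'front',np.arctan2(*(P[0]-P[1])[[1,0]])-np.pi/2 ,'mid',(P[0]+P[1])[:2]/2)
m=(h[...,2]<110)&(h[...,0]<15); m[:190]=0;m[235:]=0;m[:,:308]=0;m[:,332:]=0
ys,xs=np.nonzero(m);print('tab px',xs.min(),xs.max(),ys.min(),ys.max())
print('tab top mid',ray(C,[(320.5,196)],.085),ray(C,[((xs.min()+xs.max())/2,228)],.051))
P=ray(C,[(495,113),(410,203),(611,228)],.003);print('pad',P, (P[1]+P[2])/2, np.arctan2(*(P[2]-P[0])[[1,0]]))
# pad from top, blob
print('padtop',ray(cam('top'),np.array([(208,132),(427,380),(258,532),(42,270)])/4.4+(140,130),.003).mean(0))
cv2.imwrite('pics/w1c.png',cv2.resize(f[170:310,240:400,::-1],None,fx=4,fy=4,interpolation=cv2.INTER_CUBIC))
E
```

```text
(320, 200) [ 11 196  52]
(320, 222) [ 11 194 104]
(345, 240) [ 20 134 240]
(300, 180) [ 14 197 172]
lid [[0.448  0.0332 0.051 ]
 [0.466  0.1454 0.051 ]
 [0.5967 0.0081 0.051 ]
 [0.6113 0.1218 0.051 ]]
yaw L -0.16722628195952474 R -0.16099716483945 front -3.301160317947086 mid [0.457  0.0893]
tab px 314 326 196 229
tab top mid [[0.4565 0.0881 0.085 ]] [[0.5058 0.0812 0.051 ]]
pad [[0.4007 0.3137 0.003 ]
 [0.5041 0.2029 0.003 ]
 [0.5749 0.4738 0.003 ]] [0.5395 0.3383 0.003 ] 0.7432134748082764
padtop [0.5409 0.3391 0.003 ]
```

View pics/w1c.png

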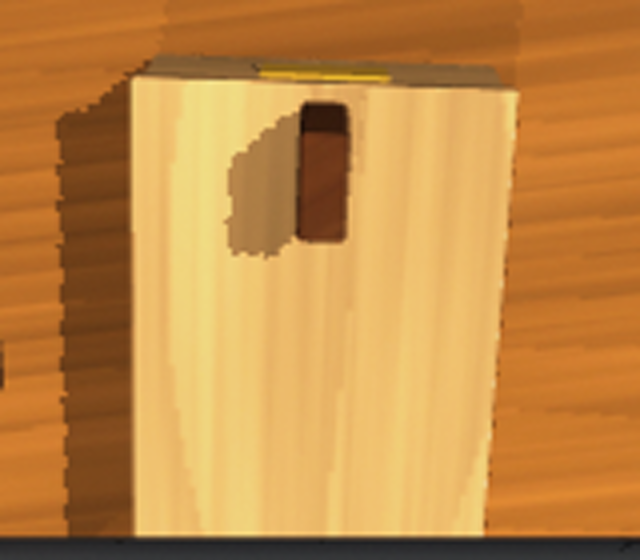

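```bash
python3 - <<'E'
from h import *
C=cam('wrist')
P=ray(C,[(315,203),(327,203),(314.3,230.5),(326.7,230.5)],.085);print('tabtop',P.mean(0),P)
T=cam('top');P=ray(T,np.array([(208,132),(427,380),(258,532),(42,270)])/4.4+(140,130),.003)
for a,b in((1,0),(2,3)): d=P[b]-P[a];print('pad long',np.linalg.norm(d),np.arctan2(d[1],d[0]))
for a,b in((2,1),(3,0)): d=P[b]-P[a];print('short',np.linalg.norm(d),np.arctan2(d[1],d[0])+np.pi/2)
R=pose(-.163)
go([.4785,.086,.15],R)
E
```

```text
tabtop [0.48   0.0854 0.085 ] [[0.4635 0.0812 0.085 ]
 [0.4652 0.0941 0.085 ]
 [0.4948 0.0763 0.085 ]
 [0.4966 0.0899 0.085 ]]
pad long 0.2370805734403884 0.7528490967832202
pad long 0.24003018546819613 0.7389128932396051
short 0.14992623410468628 0.7642449229765031
short 0.14657655695446403 0.7445406670343524
row [-0.04, -0.0004, 0.1098, 0.0001, -0.0012, 0.0347] rows>=2.3 tcp [0.4785 0.086  0.15  ]
```

Request:
arm_command([
  [-0.04,-0.0005,0.05,0,0,0.035],
  [-0.04,-0.0005,0.1,0,0,0.035],
  [-0.04,-0.0005,0.14,0,0,0.035],
  [-0.04,-0.0005,0.17,0,0,0.035],
  [-0.04,-0.0005,0.19,0,0,0.035],
  [-0.04,-0.0005,0.2,0,0,0.035],
  [-0.04,-0.0005,0.2035,0,0,0.035],
  [-0.04,-0.0005,0.2035,0,0,0.035],
])

```text
t: 2.4
position: [0.4798, 0.0854, 0.057]
tool_rot: [0.082, 0.997, -0.0, 0.0]
contact_force: [-0.9, -0.0, 0.3]
grip_width: 0.0879
```

Request:
arm_command([
  [0,0,0,0,0,0],
  [0,0,0,0,0,0],
  [0,0,0,0,0,0],
  [0,0,0,0,0,0],
  [0,0,0,0,0,0],
  [0,0,0,0,0,0],
], gripper=255, newtons=50)

```text
t: 3.0
position: [0.4797, 0.0846, 0.0568]
tool_rot: [0.082, 0.997, -0.0, 0.0]
contact_force: [0.0, -1.0, 0.0]
grip_width: 0.0432
```

Request:
arm_command([
  [0,0,0,0,0,0],
  [0,0,0,0,0,0],
  [0,0,0,0,0,0],
  [0,0,0,0,0,0],
  [0,0,0,0,0,0],
  [0,0,0,0,0,0],
])

```text
t: 3.6
position: [0.4796, 0.0847, 0.0566]
tool_rot: [0.082, 0.997, -0.0, -0.0]
contact_force: [0.4, 0.1, -1.4]
grip_width: 0.014
```

```bash
python3 - <<'E'
from h import *
o=ctrl.get_obs();print(o['position'],o['grip_width'])
R0=Ro.from_quat(o['tool_rot']);p0=o['position']
ax=np.array([np.cos(-.163),np.sin(-.163),0]); front=np.array([.457,.0893,0])
piv=front+.196*ax; piv[2]=.045
yl=np.cross([0,0,1],ax)
for th in np.arange(.06,.40,.06):
    Rr=Ro.from_rotvec(yl*th); p=piv+Rr.apply(p0-piv); R=Rr*R0
    print(th,np.r_[R0.inv().apply(p-p0),(R0.inv()*R).as_rotvec()].round(4).tolist())
E
```

```text
[0.4796 0.0847 0.0566] 0.013991067145839028
0.06 [-0.001, 0.0, -0.0104, 0.0001, 0.06, -0.0]
0.12 [-0.0026, 0.0, -0.0206, 0.0002, 0.12, -0.0]
0.18 [-0.0049, 0.0, -0.0308, 0.0003, 0.18, -0.0]
0.24 [-0.0077, 0.0, -0.0408, 0.0004, 0.24, -0.0]
0.3 [-0.0111, 0.0, -0.0506, 0.0006, 0.3, -0.0]
0.36 [-0.0152, 0.0, -0.0602, 0.0007, 0.36, -0.0]
```

Request:
arm_command([
  [-0.001,0,-0.0104,0,0.06,0],
  [-0.0026,0,-0.0206,0,0.12,0],
  [-0.0049,0,-0.0308,0,0.18,0],
  [-0.0077,0,-0.0408,0,0.24,0],
  [-0.0111,0,-0.0506,0,0.3,0],
  [-0.0133,0,-0.056,0,0.33,0],
  [-0.0133,0,-0.056,0,0.33,0],
  [-0.0133,0,-0.056,0,0.33,0],
])

```text
t: 4.4
position: [0.4924, 0.0825, 0.1123]
tool_rot: [0.081, 0.983, 0.013, -0.164]
contact_force: [-1.3, 0.4, 0.8]
grip_width: 0.0138
```

```bash
python3 - <<'E'
from h import *
o=ctrl.get_obs();print(o['position'],o['contact_force'],o['grip_width'])
R0=Ro.from_quat(o['tool_rot']);p0=o['position']
ax=np.array([np.cos(-.163),np.sin(-.163),0])
print('fwd30',R0.inv().apply(-.03*ax),'up',R0.inv().apply([0,0,1]))
C,f=grab('scene','s1');cv2.imwrite('pics/s1c.png',cv2.resize(f[130:280,280:480,::-1],None,fx=3,fy=3))
E
```

```text
[0.4924 0.0825 0.1123] [-1.3096  0.4158  0.761 ] 0.013823934838583771
fwd30 [ 0.0284 -0.0001  0.0097] up [ 0.324  -0.0002 -0.946 ]
```

View pics/s1c.png

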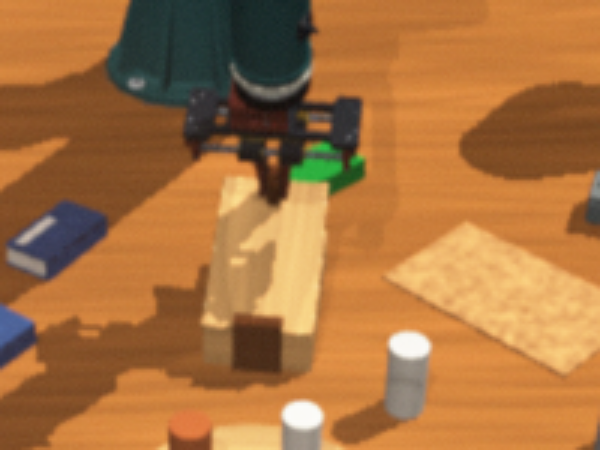

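The lid is gripped by the tab and tipped about its back edge, which still sits under the keeper at about (257,335) in the crop. Next: draw it forward, then lift.

Request:
arm_command([
  [0.0095,0,0.003,0,0,0],
  [0.019,0,0.0065,0,0,0],
  [0.0284,0,0.0097,0,0,0],
  [0.0284,0,0.0097,0,0,0],
  [0.038,0,-0.019,0,0,0],
  [0.0478,0,-0.047,0,0,0],
  [0.064,0,-0.094,0,0,0],
  [0.067,0,-0.104,0,0,0],
  [0.067,0,-0.104,0,0,0],
])

```text
t: 5.35
position: [0.465, 0.0874, 0.2343]
tool_rot: [0.081, 0.983, 0.014, -0.161]
contact_force: [-0.3, -0.5, -2.1]
grip_width: 0.0138
```

```bash
python3 - <<'E'
from h import *
o=ctrl.get_obs();print(o['position'],o['contact_force'],o['grip_width'],o['q'])
y=.748; a=np.array([np.cos(y),np.sin(y)])
# tab centre seen in the grasp: tab in tool x
ax=np.array([np.cos(-.163),np.sin(-.163)]); off=np.array([.4796,.0847])-np.array([.479,.0857]); print('grasp offset along',off@ax,'across',off@[-ax[1],ax[0]])
t=np.array([.5405,.3387])-.077*a; print('tab target',t)
go([*t,.2],pose(y))
E
```

```text
[0.465  0.0874 0.2343] [-0.3072 -0.53   -2.1325] 0.013781256636971955 [-0.0029  0.3504  1.5455  0.0521  1.5667 -1.4177]
grasp offset along 0.0007543260992624681 across -0.0008893773866989902
tab target [0.4841 0.2863]
row [0.0021, 0.1993, 0.037, 0.1489, -0.3017, -0.9043] rows>=6.4 tcp [0.4841 0.2863 0.2   ]
```

Request:
arm_command([
  [0.0021,0.1993,0.037,0.149,-0.302,-0.904],
  [0.0021,0.1993,0.037,0.149,-0.302,-0.904],
  [0.0021,0.1993,0.037,0.149,-0.302,-0.904],
  [0.0021,0.1993,0.037,0.149,-0.302,-0.904],
  [0.0021,0.1993,0.037,0.149,-0.302,-0.904],
  [0.0021,0.1993,0.037,0.149,-0.302,-0.904],
  [0.0021,0.1993,0.037,0.149,-0.302,-0.904],
  [0.0021,0.1993,0.037,0.149,-0.302,-0.904],
  [0.0021,0.1993,0.037,0.149,-0.302,-0.904],
  [0.0021,0.1993,0.037,0.149,-0.302,-0.904],
])

```text
t: 6.35
position: [0.4824, 0.2859, 0.1975]
tool_rot: [-0.364, 0.931, 0.001, -0.003]
contact_force: [1.4, -0.2, -1.7]
grip_width: 0.0138
```

Request:
arm_command([
  [0,0,0,0,0,0],
  [0,0,0,0,0,0],
])

```text
t: 6.55
position: [0.4828, 0.2861, 0.1982]
tool_rot: [-0.365, 0.931, 0.001, -0.002]
contact_force: [0.4, 0.3, -2.4]
grip_width: 0.0133
```

```bash
python3 - <<'E'
from h import *
o=ctrl.get_obs();print(o['position'],o['contact_force'],o['grip_width'])
go([.4841,.2863,.10],pose(.748))
C,f=grab('wrist','w2')
E
```

```text
[0.4828 0.2861 0.1982] [ 0.4059  0.262  -2.4231] 0.013343664731639171
row [-0.0015, -0.0011, 0.0982, 0.0034, -0.0038, -0.0013] rows>=2.0 tcp [0.4841 0.2863 0.1   ]
```

View pics/w2.png

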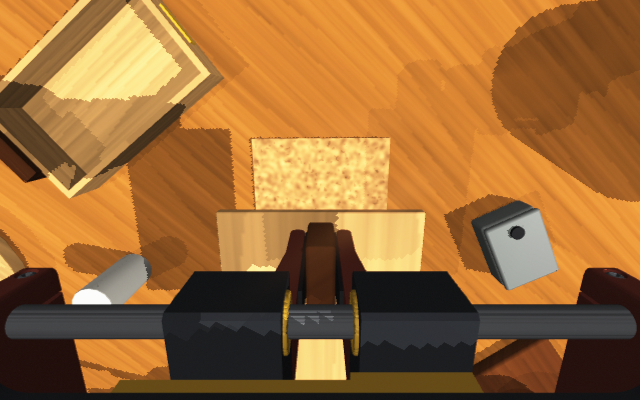

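The lid is held level and square over the pad. The pad's front corners are at (251,139) and (390,137), and the lid's front corners at (217,212) and (425,212). The box is open at the upper left.

```bash
python3 - <<'E'
from h import *
C=cam('wrist');o=ctrl.get_obs()
P=ray(C,[(251,138.5),(390,137)],.003);d=P[0]-P[1];y=np.arctan2(d[1],d[0])+np.pi/2
m=P[:,:2].mean(0);print('pad front',m,'w',np.linalg.norm(d),'yaw',y,'mid',m+.12*np.array([np.cos(.748),np.sin(.748)]))
zl=o['position'][2]-.0568+.051
P=ray(C,[(217,211.5),(425,211.5)],zl);d=P[0]-P[1];print('lid front',P[:,:2].mean(0),np.linalg.norm(d),np.arctan2(d[1],d[0])+np.pi/2)
E
```

```text
pad front [0.4506 0.2576] w 0.15025098197833794 yaw 0.757872194753519 mid [0.5385 0.3392]
lid front [0.4668 0.2721] 0.11241370703770945 0.7465115424960376
```

Request:
arm_command([
  [-0.001,0,0.05,0,0.03,0],
  [-0.001,0,0.1,0,0.03,0],
  [-0.001,0,0.14,0,0.03,0],
  [-0.001,0,0.16,0,0.03,0],
  [-0.001,0,0.17,0,0.03,0],
  [-0.001,0,0.174,0,0.03,0],
  [-0.001,0,0.177,0,0.03,0],
  [-0.001,0,0.177,0,0.03,0],
  [-0.001,0,0.177,0,0.03,0],
])

```text
t: 7.5
position: [0.4832, 0.2874, 0.0225]
tool_rot: [-0.365, 0.931, -0.005, -0.015]
contact_force: [0.5, -0.8, -2.2]
grip_width: 0.0135
```

Request:
arm_command([
  [0,0,0.001,0,0,0],
  [0,0,0.002,0,0,0],
  [0,0,0.003,0,0,0],
  [0,0,0.003,0,0,0],
])

```text
t: 7.9
position: [0.4829, 0.2873, 0.0205]
tool_rot: [-0.365, 0.931, -0.005, -0.015]
contact_force: [-3.7, -0.6, 15.3]
grip_width: 0.0136
```

Request:
arm_command([
  [0,0,-0.002,0,0,0],
  [0,0,-0.002,0,0,0],
  [0,0,-0.002,0,0,0],
  [0,0,-0.002,0,0,0],
  [0,0,-0.002,0,0,0],
  [0,0,-0.002,0,0,0],
  [0,0,-0.002,0,0,0],
  [0,0,-0.002,0,0,0],
], gripper=120, newtons=20)

```text
t: 8.7
position: [0.4822, 0.2869, 0.0203]
tool_rot: [-0.365, 0.931, -0.005, -0.016]
contact_force: [0.1, 0.1, -0.6]
grip_width: 0.0466
```

Request:
arm_command([
  [0,0,-0.02,0,0,0],
  [0,0,-0.06,0,0,0],
  [0,0,-0.11,0,0,0],
  [0,0,-0.16,0,0,0],
  [0,0,-0.2,0,0,0],
  [0,0,-0.2,0,0,0],
  [0,0,-0.2,0,0,0],
])

```text
t: 9.4
position: [0.4881, 0.2912, 0.2212]
tool_rot: [-0.365, 0.931, -0.005, -0.015]
contact_force: [-0.2, -0.3, -0.7]
grip_width: 0.0463
```

```bash
python3 - <<'E'
from h import *
o=ctrl.get_obs();print(o['position'],o['grip_width'],o['contact_force'])
C,f=grab('wrist','w3')
T,g=grab('top','t3'); cv2.imwrite('pics/t3c.png',cv2.resize(g[130:260,130:330,::-1],None,fx=3,fy=3,interpolation=cv2.INTER_CUBIC))
a=cv2.resize(f,(600,375));b=cv2.imread('pics/t3c.png')[:, :, ::-1][:,:600]
cv2.imwrite('pics/m3.png',np.vstack([f[:220,:600],b[:380]])[:,:,::-1])
E
```

```text
[0.4881 0.2912 0.2212] 0.04626726912071613 [-0.2353 -0.2945 -0.6759]
```

View pics/m3.png

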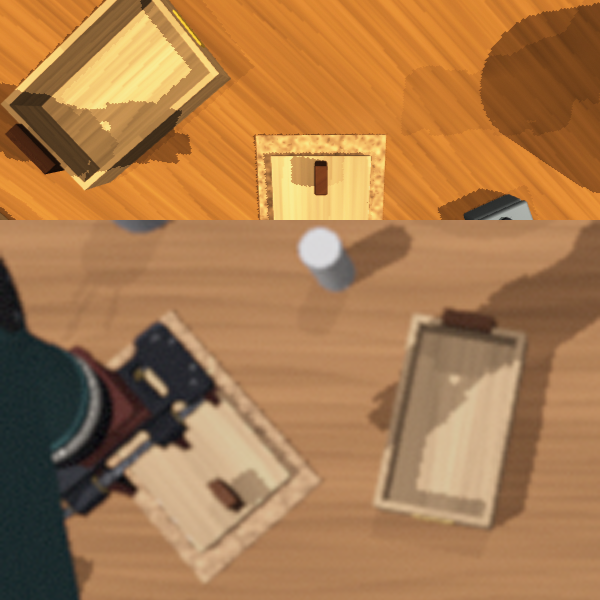

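The lid lies centred and square on the pad. The open box's rim corners in the lower panel are at (415,317), (525,330), (490,527) and (375,507). Now the albums.

```bash
python3 - <<'E'
from h import *
T=cam('top');P=ray(T,(np.array([(415,317),(525,330),(490,527),(375,507)])-(0,220))/3+130,.045)
print(P,P.mean(0));
for a,b in((3,0),(2,1)): d=P[b]-P[a];print(np.linalg.norm(d),np.arctan2(d[1],d[0]))
C=cam('wrist');P=ray(C,[(228,76),(85,188),(2,105)],.045);print('wrist box',P);
print('mid diag',(P[0]+P[2])[:2]/2, 'front side yaw',[np.arctan2(*(P[1]-P[0])[[1,0]]),np.arctan2(*(P[2]-P[1])[[1,0]])-np.pi/2])
go([.42,-.22,.30],pose(-.6))
E
```

```text
[[0.6607 0.11   0.045 ]
 [0.6484 0.0017 0.045 ]
 [0.4549 0.0312 0.045 ]
 [0.4728 0.1414 0.045 ]] [0.5592 0.0711 0.045 ]
0.19048294598492788 -0.1659488803371047
0.19569802516733437 -0.1512143819958638
wrist box [[0.4667 0.1502 0.045 ]
 [0.6563 0.1101 0.045 ]
 [0.6405 0.003  0.045 ]]
mid diag [0.5536 0.0766] front side yaw [np.float64(-0.2085542229343044), np.float64(-3.2875273105080547)]
row [0.3985, -0.3288, -0.0682, -0.0209, -0.0333, 1.3475] rows>=10.4 tcp [ 0.42 -0.22  0.3 ]
```

Request:
arm_command([
  [0.398,-0.329,-0.068,-0.02,-0.033,1.347],
  [0.398,-0.329,-0.068,-0.02,-0.033,1.347],
  [0.398,-0.329,-0.068,-0.02,-0.033,1.347],
  [0.398,-0.329,-0.068,-0.02,-0.033,1.347],
  [0.398,-0.329,-0.068,-0.02,-0.033,1.347],
  [0.398,-0.329,-0.068,-0.02,-0.033,1.347],
  [0.398,-0.329,-0.068,-0.02,-0.033,1.347],
  [0.398,-0.329,-0.068,-0.02,-0.033,1.347],
  [0.398,-0.329,-0.068,-0.02,-0.033,1.347],
  [0.398,-0.329,-0.068,-0.02,-0.033,1.347],
  [0.398,-0.329,-0.068,-0.02,-0.033,1.347],
  [0.398,-0.329,-0.068,-0.02,-0.033,1.347],
], gripper=0)

```text
t: 10.7
position: [0.4206, -0.2218, 0.299]
tool_rot: [0.297, 0.955, 0.001, -0.0]
contact_force: [-0.1, -0.2, 0.3]
grip_width: 0.0879
```

Request:
arm_command([
  [0,0,0,0,0,0],
  [0,0,0,0,0,0],
  [0,0,0,0,0,0],
])

```text
t: 11.0
position: [0.4213, -0.2177, 0.2998]
tool_rot: [0.294, 0.956, 0.001, 0.0]
contact_force: [-0.1, 0.4, 0.1]
grip_width: 0.0879
```

```bash
python3 - <<'E'
from h import *
o=ctrl.get_obs();print(o['position'],o['tool_rot'],o['q'],o['contact_force'])
C,f=grab('wrist','w4')
for c in blobs(f,(100,90,40),(130,255,255),800): print(c.mean(0),c.min(0),c.max(0),rect(C,c,.028))
E
```

```text
[ 0.4213 -0.2177  0.2998] [0.2944 0.9557 0.0009 0.0003] [-0.6244  0.1064  1.6566  0.0019  1.3785 -1.5979] [-0.1281  0.4311  0.0787]
[384.0431 280.3725] [364 248] [411 304] [ 0.6214 -0.2301  0.0936  0.0666 -0.6806]
[246.0044 265.1195] [222 235] [265 304] [ 0.4926 -0.4062  0.1187  0.0399 -0.8804]
[361.1889 144.9667] [337 106] [385 188] [ 0.4349 -0.1633  0.1089  0.0625 -0.6122]
```

View pics/w4.png

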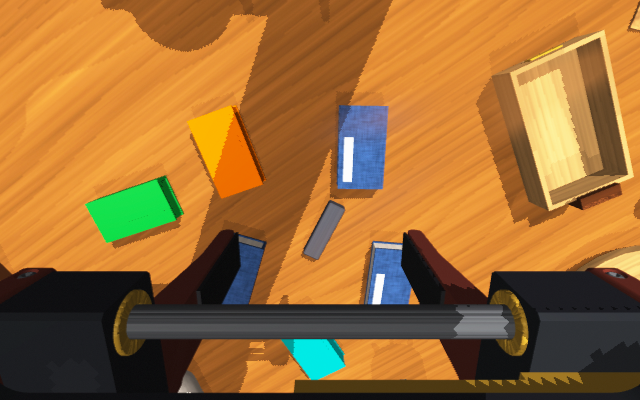

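Album B, at (361,145), is fully visible and measured. The other two are partly hidden behind the fingers. I'll check the reach for a tilted pick (tool −45°) and a tilted placing (+45°).

```bash
cat > kin.py <<'E'
from h import *
from scipy.optimize import least_squares
D=[([1.139,.359,1.51,0,1.272],[.1866,.5695,.2218]),([.0509,.1004,1.7652,0,1.2771],[.439,.0915,.2598]),([-.0029,.3504,1.5455,.05,1.5667],[.465,.0874,.2343]),([-.6244,.1064,1.6566,0,1.3785],[.4213,-.2177,.2998])]
def fk(x,q):
    a0,L2,L3,d,h=x;A=np.cumsum([q[1],q[2],q[4]])
    return a0+[L2,L3,d]@np.sin(A),h+[L2,L3,d]@np.cos(A)
def res(x): return np.ravel([[fk(x,q)[0]-np.sqrt(p[0]**2+p[1]**2-.0695**2),fk(x,q)[1]-p[2]] for q,p in D])
s=least_squares(lambda x:np.r_[res(x),1e-4*(x-[0,.4,.4,.25,.35])],[0,.4,.4,.25,.35]);X=s.x
def ik(r,z,tilt):
    A=np.pi-tilt; rr=np.sqrt(r*r-.0695**2)
    w=least_squares(lambda q:np.array(fk(X,[0,q[0],q[1],0,A-q[0]-q[1]]))-[rr,z],[.3,1.6]);q=w.x
    return q,A-q.sum(),w.cost
E
python3 - <<'E'
from kin import *
print(X,res(X))
for r,z,t in [(.49,.011,-.78),(.49,.2,-.78),(.57,.2,-.78),(.65,.011,-.78),(.65,.011,-.78),(.63,.09,.78),(.58,.09,.78),(.53,.09,.78),(.53,.2,.78),(.5,.2,0)]: print(r,z,t,*ik(r,z,t))
R=pose(-.612,-.75)
m=np.array([.4349,-.1633]);u=np.array([np.cos(-.612),np.sin(-.612)]);g=m+.038*u
go([*g,.024],R,True)
g2=np.array([*g,.024])-R.apply([0,0,.1]); go(g2,R,True)
E
```

```text
[-0.019   0.5841  0.4281  0.3783  0.1802] [ 0.0004  0.0012  0.0057 -0.0011 -0.0002 -0.0012 -0.0059  0.0011]
0.49 0.011 -0.78 [0.8663 1.413 ] 1.6423047759747513 1.1645838677499177e-17
0.49 0.2 -0.78 [0.6932 1.262 ] 1.9663884904849223 5.149300063067775e-22
0.57 0.2 -0.78 [0.8398 0.9698] 2.112067601675663 6.94880867528911e-17
0.65 0.011 -0.78 [1.1343 0.7875] 1.9998089245237338 3.6695727582345676e-20
0.65 0.011 -0.78 [1.1343 0.7875] 1.9998089245237338 3.6695727582345676e-20
0.63 0.09 0.78 [0.309  2.3424] -0.2897967832860653 8.50001477235529e-29
0.58 0.09 0.78 [0.252  2.4474] -0.33771518471734563 3.1323516052950476e-26
0.53 0.09 0.78 [0.1932 2.5494] -0.3810457259924518 1.5854583182139108e-23
0.53 0.2 0.78 [-0.0553  2.3846] 0.03231207734214925 9.160231261011012e-28
0.5 0.2 0 [0.2115 1.7753] 1.1548016469136733 2.9761206074724567e-22
row [-0.0053, 0.0519, 0.2901, -0.0037, 0.7506, 0.0144] rows>=5.9 tcp [ 0.4554 -0.1777  0.0101]
row [-0.0735, 0.051, 0.217, -0.0037, 0.7506, 0.0144] rows>=5.0 tcp [ 0.5112 -0.2169  0.0833]
```

```bash
cat >> kin.py <<'E'
LO=np.array([-2.97,-1.01,.21,-.96,.2,-2.98]);HI=np.array([2.97,2.36,2.38,4.11,2.71,2.98])
def fk6(q):
    a0,L2,L3,d,h=X; A1=Ro.from_euler('z',q[0]);R3=A1*Ro.from_euler('y',q[1]+q[2])
    R=R3*Ro.from_euler('z',q[3])*Ro.from_euler('y',q[4])*Ro.from_euler('z',q[5]+np.pi/2)
    p=A1.apply([a0+L2*np.sin(q[1]),.0695,h+L2*np.cos(q[1])])+R3.apply([0,0,L3])+R.apply([0,0,d])
    return p,R
def ik6(p,R,q0):
    def f(q):
        pp,RR=fk6(q);return np.r_[(pp-p)*5,(RR.inv()*R).as_rotvec()]
    s=least_squares(f,np.clip(q0,LO+1e-3,HI-1e-3),bounds=(LO,HI));return s.x,np.sqrt(2*s.cost)
E
python3 - <<'E'
from kin import *
q=np.array([-0.6244,.1064,1.6566,.0019,1.3785,-1.5979]);p,R=fk6(q);print(p,R.as_quat())
b=np.array([.555,.073]);by=-.16;ux=np.array([np.cos(by),np.sin(by)]);uy=np.array([-ux[1],ux[0]])
for tp in (.7,.55):
  pick=pose(-.612,-tp); g=np.array([.466,-.185,.024])
  qp,e=ik6(g+pick.apply([0,0,.019]),pick,q);print('pick',tp,qp,e)
  qq,e=ik6(np.array([.47,-.1,.25]),pose(-.3,0),qp);print('  mid',qq,e)
  for sx,sy in((.046,.022),(.046,-.022),(-.046,0)):
    pl=pose(by+np.pi/2,np.pi/2-tp);s=b+sx*ux+sy*uy
    for z in(.2,.1):
      ql,e=ik6(np.array([*s,z])+pl.apply([0,0,.019]),pl,qq);print('  place',z,ql,e)
E
```

```text
[ 0.4169 -0.2139  0.3009] [0.2944 0.9557 0.0009 0.0003]
pick 0.7 [-0.5472  0.8112  1.4838  0.0417  1.5456 -1.5223] 3.7781225307387526e-14
  mid [-0.3548  0.1486  1.7297 -0.      1.2633 -1.6256] 1.0318423893725088e-12
  place 0.2 [-0.193   0.3984  1.5964  0.4947  1.2336 -2.98  ] 0.5815938540275639
  place 0.1 [-0.1395  0.4787  1.6958  0.4405  1.0348 -2.98  ] 0.6483190675083561
  place 0.2 [-0.2537  0.4024  1.5823  0.4662  1.2745 -2.98  ] 0.6245672412086125
  place 0.1 [-0.1983  0.478   1.69    0.4069  1.0652 -2.98  ] 0.6880461581444702
  place 0.2 [-0.1862  0.2209  1.8275  0.4401  1.1326 -2.98  ] 0.6275387729308505
  place 0.1 [-0.1208  0.3171  1.9369  0.3893  0.9063 -2.98  ] 0.6897338790012351
pick 0.55 [-0.5431  0.72    1.592   0.0367  1.3787 -1.519 ] 1.247419375578104e-15
  mid [-0.3548  0.1486  1.7297 -0.      1.2633 -1.6256] 8.447640959898029e-15
  place 0.2 [-0.2394  0.4235  1.583   0.5823  1.293  -2.98  ] 0.6810586161997436
  place 0.1 [-0.1822  0.502   1.671   0.5207  1.1027 -2.98  ] 0.7582063399603122
  place 0.2 [-0.3049  0.4344  1.5615  0.558   1.3454 -2.98  ] 0.7204474116261018
  place 0.1 [-0.2457  0.5072  1.6577  0.4912  1.1446 -2.98  ] 0.7953781453576331
  place 0.2 [-0.2332  0.234   1.8223  0.5195  1.1782 -2.98  ] 0.7344729944154322
  place 0.1 [-0.1596  0.3273  1.922   0.4604  0.9568 -2.98  ] 0.8070824047353222
```

```bash
python3 - <<'E'
from kin import *
q=np.array([-0.6244,.1064,1.6566,.0019,1.3785,1.54])
b=np.array([.555,.073]);by=-.16;ux=np.array([np.cos(by),np.sin(by)]);uy=np.array([-ux[1],ux[0]])
for tp in (.7,.55):
  pick=pose(-.612+np.pi,tp); g=np.array([.466,-.185,.024])
  qp,e=ik6(g+pick.apply([0,0,.019]),pick,q);print('pick',tp,qp,e)
  qq=q
  for sx,sy in((.046,.022),(-.046,0)):
    pl=pose(by-np.pi/2,-np.pi/2+tp);s=b+sx*ux+sy*uy
    for z in(.2,.1):
      ql,e=ik6(np.array([*s,z])+pl.apply([0,0,.019]),pl,np.array([-.2,.5,1.7,.6,1.2,0]));print('  place',z,ql,e)
go([.50,-.21,.16],pose(-.612+np.pi,.7))
E
```

```text
pick 0.7 [-0.5472  0.8112  1.4838  0.0417  1.5456  1.6193] 3.008444897156193e-14
  place 0.2 [-0.4353  0.48    1.7638  0.8602  1.3296 -0.6841] 4.1329582907274246e-14
  place 0.1 [-0.4353  0.6033  1.8465  0.9109  1.1988 -0.8514] 1.183824574081855e-10
  place 0.2 [-0.5275  0.3627  1.9677  0.8273  1.3239 -0.7984] 4.822625928767278e-13
  place 0.1 [-0.5275  0.5084  2.0568  0.8872  1.1698 -0.9855] 1.0766231129648339e-10
pick 0.55 [-0.5431  0.72    1.592   0.0367  1.3787  1.6226] 1.1489685288902524e-15
  place 0.2 [-0.4865  0.5377  1.7903  0.958   1.4098 -0.7991] 3.158109146062255e-12
  place 0.1 [-0.4865  0.6714  1.8554  0.9944  1.2982 -0.9676] 2.2340734230826812e-10
  place 0.2 [-0.5853  0.4321  1.9929  0.9061  1.407  -0.9192] 6.4778505445330525e-12
  place 0.1 [-0.5853  0.5894  2.0631  0.9494  1.2701 -1.1062] 8.532552906806702e-10
row [-0.0604, 0.0505, 0.1402, -1.0733, -0.0051, -2.9375] rows>=20.8 tcp [ 0.5  -0.21  0.16]
```

Request:
arm_command([
  [-0.03,0.02,0.03,0,0,1.65],
  [-0.03,0.02,0.03,0,0,1.65],
  [-0.03,0.02,0.03,0,0,1.65],
  [-0.03,0.02,0.03,0,0,1.65],
  [-0.03,0.02,0.03,0,0,1.65],
  [-0.03,0.02,0.03,0,0,1.65],
  [-0.03,0.02,0.03,0,0,1.65],
  [-0.03,0.02,0.03,0,0,1.65],
  [-0.03,0.02,0.03,0,0,1.65],
  [-0.03,0.02,0.03,0,0,1.65],
  [-0.03,0.02,0.03,0,0,1.65],
  [-0.03,0.02,0.03,0,0,1.65],
])

```text
t: 12.25
position: [0.4577, -0.2188, 0.2706]
tool_rot: [0.902, 0.431, 0.001, 0.0]
contact_force: [0.1, 0.2, -0.2]
grip_width: 0.0878
```

```bash
python3 - <<'E'
from h import *
o=ctrl.get_obs();print(o['position'],o['q'])
go([.50,-.21,.16],pose(-.612+np.pi,.7))
E
```

```text
[ 0.4577 -0.2188  0.2706] [-0.5834  0.1801  1.6402  0.0017  1.3197  0.0948]
row [0.0332, 0.0272, 0.1107, 0.5246, -0.5634, 1.4376] rows>=10.9 tcp [ 0.5  -0.21  0.16]
```

Request:
arm_command([
  [0.033,0.027,0.11,0.525,-0.563,1.438],
  [0.033,0.027,0.11,0.525,-0.563,1.438],
  [0.033,0.027,0.11,0.525,-0.563,1.438],
  [0.033,0.027,0.11,0.525,-0.563,1.438],
  [0.033,0.027,0.11,0.525,-0.563,1.438],
  [0.033,0.027,0.11,0.525,-0.563,1.438],
  [0.033,0.027,0.11,0.525,-0.563,1.438],
  [0.033,0.027,0.11,0.525,-0.563,1.438],
  [0.033,0.027,0.11,0.525,-0.563,1.438],
  [0.033,0.027,0.11,0.525,-0.563,1.438],
  [0.033,0.027,0.11,0.525,-0.563,1.438],
  [0.033,0.027,0.11,0.525,-0.563,1.438],
])

```text
t: 13.45
position: [0.4994, -0.2117, 0.1591]
tool_rot: [0.896, -0.282, -0.328, -0.104]
contact_force: [0.3, 0.0, -0.2]
grip_width: 0.0877
```

Request:
arm_command([
  [0,0,0,0,0,0],
  [0,0,0,0,0,0],
])

```text
t: 13.65
position: [0.4997, -0.2104, 0.1611]
tool_rot: [0.897, -0.281, -0.326, -0.103]
contact_force: [1.1, 0.6, 0.4]
grip_width: 0.0879
```

```bash
python3 - <<'E'
from h import *
o=ctrl.get_obs();print(o['position'],o['q'])
C,f=grab('wrist','w5')
for c in blobs(f,(100,90,40),(130,255,255),800): print(c.mean(0),c.min(0),c.max(0),rect(C,c,.028))
R=pose(-.612+np.pi,.7); u=np.array([np.cos(-.612),np.sin(-.612)]);g=np.array([.4349,-.1633])+.038*u
g0=np.array([*g,.024])-R.apply([0,0,.06]);go(g0,R,True);go([*g,.024],R,True)
E
```

```text
[ 0.4997 -0.2104  0.1611] [-0.5526  0.7497  1.1892  0.0397  1.9003  1.6251]
[314.0022 129.7646] [280  94] [351 190] [ 0.4451 -0.1696  0.1288  0.0611 -0.6094]
[596.6096   6.754 ] [550   0] [639  26] [ 0.4561 -0.3856  0.056   0.0156  0.6723]
row [0.0561, -0.0011, 0.0912, 0.0006, -0.0016, 0.0034] rows>=2.1 tcp [ 0.4876 -0.2003  0.0554]
row [0.056, -0.0011, 0.1512, 0.0006, -0.0016, 0.0034] rows>=3.2 tcp [ 0.456  -0.1781  0.0095]
```

View pics/w5.png

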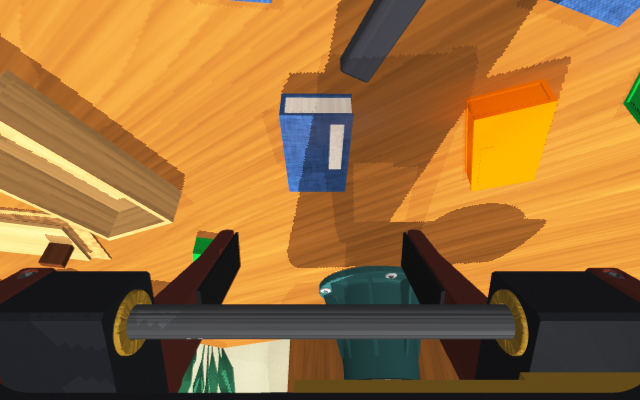

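The tilted wrist view shows album B's top face at (279,113), (352,113), (347,191) and (290,191). The paperweight tip is just past its far end at (360,78).

```bash
python3 - <<'E'
from h import *
C=cam('wrist')
P=ray(C,[(279.5,113),(352,113),(347,191),(290,191)],.028)[:,:2];m=P.mean(0);print(P,m)
d=(P[0]+P[1]-P[2]-P[3])/2;y=np.arctan2(d[1],d[0]);print(np.linalg.norm(d),y)
R0=pose(-.612);
print('weight tip rel album along/across',(ray(C,[(360,81),(342,69)],.018)[:,:2]-m)@np.array([[np.cos(y),-np.sin(y)],[np.sin(y),np.cos(y)]]))
R=pose(y+np.pi,.7);u=np.array([np.cos(y),np.sin(y)]);g=m+.038*u
go(np.array([*g,.024])-R.apply([0,0,.05]),R,True);go([*g,.024],R,True)
E
```

```text
[[ 0.4992 -0.1709]
 [ 0.465  -0.22  ]
 [ 0.3716 -0.1591]
 [ 0.4076 -0.1072]] [ 0.4358 -0.1643]
0.11153097674114779 -0.5926275505092349
weight tip rel album along/across [[ 0.0788 -0.0352]
 [ 0.0896 -0.0207]]
row [0.0571, -0.0019, 0.1003, -0.0119, -0.0016, -0.0114] rows>=2.3 tcp [ 0.4839 -0.1967  0.0477]
row [0.057, -0.0013, 0.1503, -0.0119, -0.0016, -0.0114] rows>=3.2 tcp [ 0.4572 -0.1787  0.0095]
```

Request:
arm_command([
  [0.025,0,0.04,-0.006,0,-0.005],
  [0.05,-0.001,0.07,-0.006,0,-0.005],
  [0.057,-0.0015,0.1,-0.006,0,-0.005],
  [0.057,-0.0015,0.125,-0.006,0,-0.005],
  [0.057,-0.0015,0.14,-0.006,0,-0.005],
  [0.057,-0.0015,0.15,-0.006,0,-0.005],
  [0.057,-0.0015,0.15,-0.006,0,-0.005],
  [0.057,-0.0015,0.15,-0.006,0,-0.005],
])

```text
t: 14.5
position: [0.4579, -0.1795, 0.0099]
tool_rot: [0.897, -0.28, -0.327, -0.101]
contact_force: [-0.7, -0.6, 0.9]
grip_width: 0.0879
```

Request:
arm_command([
  [0,0,0,0,0,0],
  [0,0,0,0,0,0],
  [0,0,0,0,0,0],
  [0,0,0,0,0,0],
  [0,0,0,0,0,0],
  [0,0,0,0,0,0],
  [0,0,0,0,0,0],
], gripper=255, newtons=40)

```text
t: 15.2
position: [0.4576, -0.1793, 0.0095]
tool_rot: [0.897, -0.28, -0.327, -0.102]
contact_force: [2.5, -0.1, 4.4]
grip_width: 0.0619
```

```bash
python3 - <<'E'
from h import *
o=ctrl.get_obs();print(o['position'],o['tool_rot'],o['grip_width'],o['contact_force'])
b=np.array([.555,.073]);by=-.16;ux=np.array([np.cos(by),np.sin(by)]);uy=np.array([-ux[1],ux[0]])
go([.50,-.02,.30],pose(by-np.pi/2,-.3))
E
```

```text
[ 0.4576 -0.1793  0.0095] [ 0.8968 -0.2801 -0.327  -0.1017] 0.061859017376856014 [ 2.4568 -0.0934  4.356 ]
row [-0.2297, -0.155, -0.1865, -0.4106, 0.6274, -2.0331] rows>=14.4 tcp [ 0.5  -0.02  0.3 ]
```

Request:
arm_command([
  [-0.013,0,-0.015,0,0,0],
  [-0.035,0,-0.042,0,0,0],
  [-0.064,0,-0.077,0,0,0],
  [-0.097,0,-0.115,0,0,0],
  [-0.129,0,-0.153,0,0,0],
  [-0.129,0,-0.153,0,0,0],
  [-0.129,0,-0.153,0,0,0],
])

```text
t: 15.9
position: [0.4573, -0.1793, 0.2107]
tool_rot: [0.897, -0.28, -0.326, -0.101]
contact_force: [-0.5, -0.2, -1.9]
grip_width: 0.062
```

```bash
python3 - <<'E'
from h import *
o=ctrl.get_obs();print(o['position'],o['q'],o['grip_width'],o['contact_force'])
go([.50,-.02,.30],pose(-.16-np.pi/2,-.3))
E
```

```text
[ 0.4573 -0.1793  0.2107] [-0.5441  0.6319  1.2949  0.0401  1.91    1.6316] 0.0620424538181458 [-0.5163 -0.2387 -1.9373]
row [-0.1, -0.1552, -0.0331, -0.4073, 0.6267, -2.0333] rows>=14.4 tcp [ 0.5  -0.02  0.3 ]
```

Request:
arm_command([
  [-0.1,-0.155,-0.033,-0.407,0.627,-2.033],
  [-0.1,-0.155,-0.033,-0.407,0.627,-2.033],
  [-0.1,-0.155,-0.033,-0.407,0.627,-2.033],
  [-0.1,-0.155,-0.033,-0.407,0.627,-2.033],
  [-0.1,-0.155,-0.033,-0.407,0.627,-2.033],
  [-0.1,-0.155,-0.033,-0.407,0.627,-2.033],
  [-0.1,-0.155,-0.033,-0.407,0.627,-2.033],
  [-0.1,-0.155,-0.033,-0.407,0.627,-2.033],
  [-0.1,-0.155,-0.033,-0.407,0.627,-2.033],
  [-0.1,-0.155,-0.033,-0.407,0.627,-2.033],
  [-0.1,-0.155,-0.033,-0.407,0.627,-2.033],
  [-0.1,-0.155,-0.033,-0.407,0.627,-2.033],
])

```text
t: 17.1
position: [0.4982, -0.0194, 0.2968]
tool_rot: [0.851, 0.513, 0.033, -0.11]
contact_force: [-0.4, -0.3, -1.2]
grip_width: 0.0618
```

```bash
cat >> h.py <<'E'
B=np.array([.555,.073]);BY=-.16
def slot(sx,sy,b=None,by=BY):
    b=B if b is None else b
    return b+np.array([sx*np.cos(by)-sy*np.sin(by),sx*np.sin(by)+sy*np.cos(by)])
def place(sx,sy,z,tp=.7,a=.038,e=.010,by=BY):
    "row putting album centre over the slot, its foot at height z; a: grasp above centre, e: grasp off mid-plane"
    # while lying, the grasp is e above the mid-plane; rotated 90 deg that is to the -phi side (right of box)
    s=slot(sx,sy)+e*np.array([np.sin(by),-np.cos(by)])
    go([*s,z+.055+a],pose(by-np.pi/2,-(np.pi/2-tp)),True)
E
python3 - <<'E'
from h import *
o=ctrl.get_obs();print(o['position'],o['q'],o['grip_width'],o['contact_force'])
# check side of top cover after rotation: cover normal in tool at pick is world z
n=pose(0+np.pi,.7).inv().apply([0,0,1]);print('cover normal at place',pose(BY-np.pi/2,-(np.pi/2-.7)).apply(n),'near end dir',pose(BY-np.pi/2,-(np.pi/2-.7)).apply(pose(np.pi,.7).inv().apply([-1,0,0])))
place(.046,.022,.11)
E
```

```text
[ 0.4982 -0.0194  0.2968] [-0.3268  0.2029  1.5698  0.1922  1.4972  0.133 ] 0.06175433433949118 [-0.3954 -0.3381 -1.1959]
cover normal at place [-0.1593 -0.9872  0.    ] near end dir [ 0. -0. -1.]
row [0.1287, 0.0598, 0.1218, 0.0239, 0.6684, -0.3535] rows>=5.0 tcp [0.6046 0.0919 0.1908]
```

Request:
arm_command([
  [0.129,0.06,0.03,0.024,0.668,-0.353],
  [0.129,0.06,0.06,0.024,0.668,-0.353],
  [0.129,0.06,0.09,0.024,0.668,-0.353],
  [0.129,0.06,0.1218,0.024,0.668,-0.353],
  [0.129,0.06,0.1218,0.024,0.668,-0.353],
  [0.129,0.06,0.1218,0.024,0.668,-0.353],
  [0.129,0.06,0.1218,0.024,0.668,-0.353],
  [0.129,0.06,0.1218,0.024,0.668,-0.353],
  [0.129,0.06,0.1218,0.024,0.668,-0.353],
])

```text
t: 18.0
position: [0.6081, 0.0909, 0.1945]
tool_rot: [0.692, 0.587, 0.321, -0.27]
contact_force: [-0.3, 0.0, -0.6]
grip_width: 0.0621
```

```bash
python3 - <<'E'
from h import *
o=ctrl.get_obs();print(o['position'],o['q'],o['grip_width'],o['contact_force'])
C,f=grab('wrist','w6');C,g=grab('top','t6')
cv2.imwrite('pics/m6.png',np.vstack([f[:330],cv2.resize(g[130:260,190:390],(640,416))])[::1,:,::-1][:600+140])
cv2.imwrite('pics/m6.png',cv2.resize(cv2.imread('pics/m6.png'),None,fx=.8,fy=.8))
place(.046,.022,.05)
E
```

```text
[0.6081 0.0909 0.1945] [-0.4529  0.5333  1.686   0.848   1.348  -0.6743] 0.06211070108892081 [-0.2881  0.014  -0.565 ]
row [-0.0483, -0.0037, 0.0414, 0.0066, 0.004, 0.0] rows>=1.3 tcp [0.6046 0.0919 0.1308]
```

View pics/m6.png

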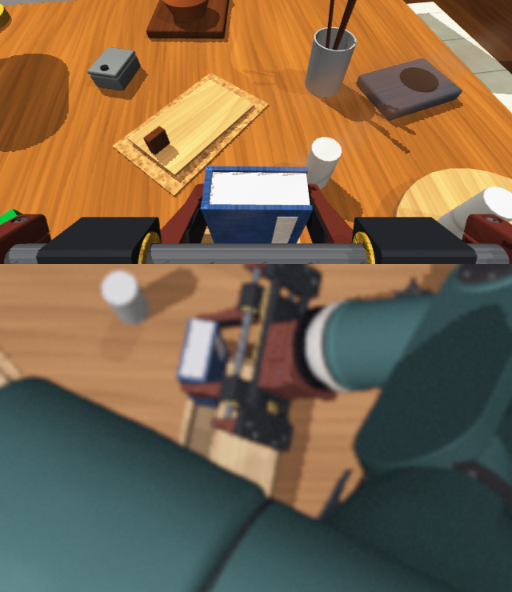

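The album hangs upright in the grip above the back part of the box, and the lid is still in place on the pad. I'll check its position and refine the box from w4.

```bash
python3 - <<'E'
from h import *
T=cam('top');o=ctrl.get_obs()
R=Ro.from_quat(o['tool_rot']);g=o['position']-R.apply([0,0,.019])
print('album centre by kin',g[:2]-.010*np.array([np.sin(BY),-np.cos(BY)]),'slot',slot(.046,.022),'foot',g[2]-.093)
f=cv2.imread('pics/t6.png')[:,:,::-1]
print('by top',ray(T,(np.array([(187,317),(223,321),(216,388),(180,380)])-(0,264))/2.56+(190,130),g[2]-.038+.055).mean(0))
w=cv2.imread('pics/w4.png')
C=cam('wrist',dict(position=np.array([.4213,-.2177,.2998]),tool_rot=np.array([.2944,.9557,.0009,.0003])))
gm=cv2.cvtColor(w,cv2.COLOR_BGR2GRAY).astype(np.float32)
pts=np.array([(493,74),(605,31),(632,177),(548,211)],np.float32).reshape(-1,1,2)
P=ray(C,pts[:,0],.045);print(P,P.mean(0))
for i in range(4): d=P[(i+1)%4]-P[i];print(np.linalg.norm(d),np.arctan2(d[1],d[0]))
cv2.imwrite('pics/w4c.png',cv2.resize(w[15:225,470:640],None,fx=2.8,fy=2.8,interpolation=cv2.INTER_CUBIC))
E
```

```text
album centre by kin [0.6071 0.0866] slot [0.6039 0.0874] foot 0.11366667657819032
by top [0.6049 0.0811 0.2237]
[[ 0.4473  0.0145  0.045 ]
 [ 0.4779  0.143   0.045 ]
 [ 0.6645  0.1091  0.045 ]
 [ 0.6463 -0.0007  0.045 ]] [0.559  0.0665 0.045 ]
0.13209609898777516 1.3369269748482397
0.18966833684308854 -0.17975262428916022
0.11135602381248086 -1.7345733572644877
0.19965389057513383 3.0650056622980943
```

View pics/w4c.png

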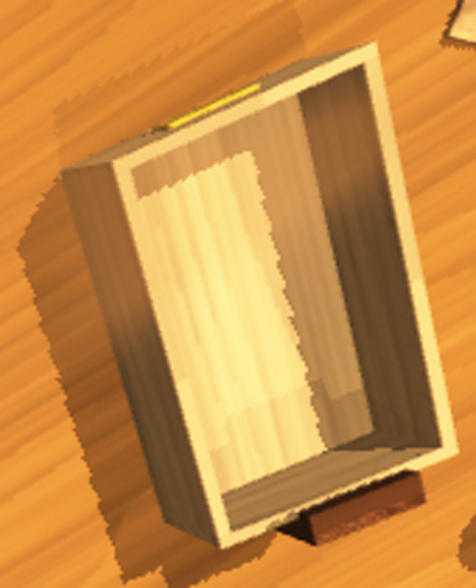

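The crop gives the rim's outer corners at (112,160), (377,43), (457,452) and (218,548).

```bash
python3 - <<'E'
from h import *
C=cam('wrist',dict(position=np.array([.4213,-.2177,.2998]),tool_rot=np.array([.2944,.9557,.0009,.0003])))
P=ray(C,np.array([(112,160),(377,43),(457,452),(218,548)])/2.8+(470,15),.045);print(P,P.mean(0))
for i in range(4): d=P[(i+1)%4]-P[i];print(np.linalg.norm(d),np.arctan2(d[1],d[0]))
import re
s=open('h.py').read().replace('B=np.array([.555,.073]);BY=-.16','B=np.array([.557,.0715]);BY=-.16');open('h.py','w').write(s)
E
python3 - <<'E'
from h import *
place(.046,.022,.05);place(.046,.022,.012)
E
```

```text
[[ 0.4568  0.0323  0.045 ]
 [ 0.477   0.1429  0.045 ]
 [ 0.6646  0.1107  0.045 ]
 [ 0.6458 -0.0007  0.045 ]] [0.5611 0.0713 0.045 ]
0.11242147756154836 1.3905418688160853
0.19039710050449007 -0.17012252985767898
0.11301378627309204 -1.7378680589886304
0.19188183945041543 2.968355946446923
row [-0.049, -0.0015, 0.0405, 0.0066, 0.004, 0.0] rows>=1.3 tcp [0.6066 0.0904 0.1308]
row [-0.078, -0.0016, 0.0651, 0.0066, 0.004, 0.0] rows>=2.0 tcp [0.6066 0.0904 0.0928]
```

Request:
arm_command([
  [-0.025,-0.0015,0.02,0.006,0.004,0],
  [-0.049,-0.0015,0.0405,0.006,0.004,0],
  [-0.062,-0.0015,0.052,0.006,0.004,0],
  [-0.072,-0.0016,0.06,0.006,0.004,0],
  [-0.078,-0.0016,0.065,0.006,0.004,0],
  [-0.078,-0.0016,0.065,0.006,0.004,0],
  [-0.078,-0.0016,0.065,0.006,0.004,0],
])

```text
t: 18.8
position: [0.6064, 0.0901, 0.0919]
tool_rot: [0.691, 0.587, 0.322, -0.274]
contact_force: [0.6, -0.6, -1.2]
grip_width: 0.0619
```

```bash
python3 - <<'E'
from h import *
o=ctrl.get_obs();print(o['position'],o['contact_force'],o['grip_width'])
place(.046,.022,.006)
E
```

```text
[0.6064 0.0901 0.0919] [ 0.6376 -0.6298 -1.1831] 0.06190173025206696
row [-0.0037, 0.0002, 0.0035, 0.0, -0.0021, -0.0022] rows>=0.1 tcp [0.6066 0.0904 0.0868]
```

Request:
arm_command([
  [-0.0015,0,0.0013,0,0,0],
  [-0.003,0,0.0025,0,0,0],
  [-0.004,0,0.0035,0,0,0],
  [-0.0045,0,0.004,0,0,0],
  [-0.0045,0,0.004,0,0,0],
])

```text
t: 19.3
position: [0.6055, 0.0911, 0.089]
tool_rot: [0.689, 0.587, 0.323, -0.276]
contact_force: [-7.1, -6.4, 18.6]
grip_width: 0.0621
```

Request:
arm_command([
  [0.0008,0,-0.0006,0,0,0],
  [0.0008,0,-0.0006,0,0,0],
  [0.0008,0,-0.0006,0,0,0],
  [0.0008,0,-0.0006,0,0,0],
], gripper=255, newtons=4)

```text
t: 19.7
position: [0.6052, 0.0912, 0.088]
tool_rot: [0.69, 0.587, 0.322, -0.276]
contact_force: [-3.3, -1.3, 4.8]
grip_width: 0.0619
```

Request:
arm_command([
  [0.0008,0,-0.0006,0,0,0],
  [0.0008,0,-0.0006,0,0,0],
  [0.0008,0,-0.0006,0,0,0],
  [0.0008,0,-0.0006,0,0,0],
  [0.0008,0,-0.0006,0,0,0],
], gripper=30, newtons=4)

```text
t: 20.2
position: [0.606, 0.0904, 0.0871]
tool_rot: [0.691, 0.587, 0.321, -0.275]
contact_force: [0.2, -0.6, 0.4]
grip_width: 0.0772
```

Request:
arm_command([
  [0,0,-0.02,0,0,0],
  [0,0,-0.05,0,0,0],
  [0,0,-0.09,0,0,0],
  [0,0,-0.13,0,0,0],
  [0,0,-0.16,0,0,0],
  [0,0,-0.16,0,0,0],
], gripper=0)

```text
t: 20.8
position: [0.5882, -0.0342, 0.1921]
tool_rot: [0.691, 0.587, 0.322, -0.272]
contact_force: [-0.2, -0.5, 0.0]
grip_width: 0.088
```

```bash
python3 - <<'E'
from h import *
o=ctrl.get_obs();print(o['position'],o['q'],o['contact_force'])
C,f=grab('wrist','w7')
go([.56,-.15,.30],pose(-.68+np.pi,.3))
E
```

```text
[ 0.5882 -0.0342  0.1921] [-0.6472  0.5776  1.6037  0.7478  1.4905 -0.7577] [-0.1712 -0.5224  0.0254]
row [0.006, -0.0078, -0.1626, -0.6106, -0.6975, 2.0793] rows>=15.2 tcp [ 0.56 -0.15  0.3 ]
```

View pics/w7.png

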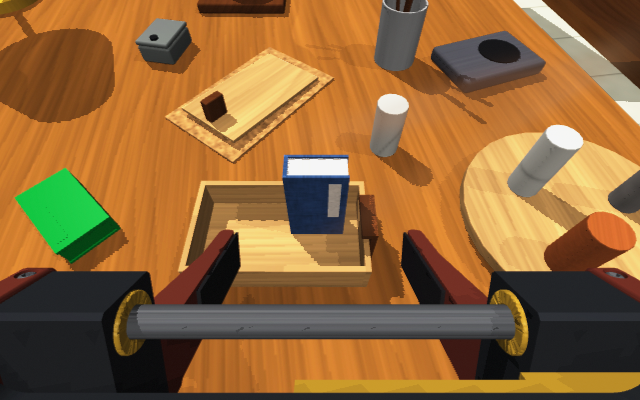

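Album B stands upright and square in the back of the box, and I'll check the lid's placement later. Next is album A, the far one, with a slightly smaller pick tilt of 0.55 because of the reach.

```bash
python3 - <<'E'
from kin import *
q=np.array([-.55,.8,1.2,.04,1.9,1.6])
u=np.array([np.cos(-.67),np.sin(-.67)]);m=np.array([.631,-.237])
for tp in(.7,.55):
    R=pose(-.67+np.pi,tp)
    for a,z in((.064,.14),(.038,.024),(.038,.2)):
        print(tp,z,*ik6(np.array([*(m+a*u),z])+R.apply([0,0,.019 if z<.1 else 0]),R,q))
R=pose(-.67+np.pi,.55)
go([.53,-.12,.25],pose(-1.2+np.pi,.2))
go([*(m+.064*u),.15],R)
E
```

```text
0.7 0.14 [-0.531   1.2263  0.21    0.1382  2.366   1.7791] 0.03999661259607963
0.7 0.024 [-0.522   1.1672  0.6655  0.1047  2.0015  1.7281] 3.3626973116010215e-11
0.7 0.2 [-0.5253  1.1681  0.21    0.1494  2.4424  1.7975] 0.014773052226727788
0.55 0.14 [-0.5208  1.0797  0.4751  0.0918  2.1299  1.747 ] 7.88885142301434e-09
0.55 0.024 [-0.5148  1.0436  0.8697  0.0826  1.7722  1.7199] 3.4853691875028185e-13
0.55 0.2 [-0.5165  0.9963  0.5163  0.097   2.1715  1.7569] 2.8949438145330454e-11
row [-0.0164, -0.0423, -0.1115, -0.8755, -0.3715, 2.5096] rows>=17.9 tcp [ 0.53 -0.12  0.25]
row [-0.1766, 0.1323, -0.1466, -0.3512, -0.8436, 2.1676] rows>=15.7 tcp [ 0.6812 -0.2767  0.15  ]
```

Request:
arm_command([
  [-0.177,0.132,-0.147,-0.351,-0.844,2.168],
  [-0.177,0.132,-0.147,-0.351,-0.844,2.168],
  [-0.177,0.132,-0.147,-0.351,-0.844,2.168],
  [-0.177,0.132,-0.147,-0.351,-0.844,2.168],
  [-0.177,0.132,-0.147,-0.351,-0.844,2.168],
  [-0.177,0.132,-0.147,-0.351,-0.844,2.168],
  [-0.177,0.132,-0.147,-0.351,-0.844,2.168],
  [-0.177,0.132,-0.147,-0.351,-0.844,2.168],
  [-0.177,0.132,-0.147,-0.351,-0.844,2.168],
  [-0.177,0.132,-0.147,-0.351,-0.844,2.168],
  [-0.177,0.132,-0.147,-0.351,-0.844,2.168],
  [-0.177,0.132,-0.147,-0.351,-0.844,2.168],
])

```text
t: 22.05
position: [0.68, -0.2728, 0.1471]
tool_rot: [0.975, -0.096, -0.127, -0.157]
contact_force: [1.1, 0.2, 0.7]
grip_width: 0.0883
```

```bash
python3 - <<'E'
from h import *
o=ctrl.get_obs();print(o['position'],o['q'])
go([.6812,-.2767,.15],pose(-.67+np.pi,.55))
E
```

```text
[ 0.68   -0.2728  0.1471] [-0.5617  0.826   0.9133  0.168   1.7725  1.2078]
row [0.0009, 0.0026, -0.0042, -0.081, -0.1898, 0.5069] rows>=3.6 tcp [ 0.6812 -0.2767  0.15  ]
```

Request:
arm_command([
  [0.001,0.003,-0.004,-0.081,-0.19,0.507],
  [0.001,0.003,-0.004,-0.081,-0.19,0.507],
  [0.001,0.003,-0.004,-0.081,-0.19,0.507],
  [0.001,0.003,-0.004,-0.081,-0.19,0.507],
  [0.001,0.003,-0.004,-0.081,-0.19,0.507],
  [0.001,0.003,-0.004,-0.081,-0.19,0.507],
  [0.001,0.003,-0.004,-0.081,-0.19,0.507],
])

```text
t: 22.75
position: [0.6812, -0.2789, 0.1508]
tool_rot: [0.91, -0.314, -0.254, -0.09]
contact_force: [-0.1, 1.0, -0.4]
grip_width: 0.0878
```

```bash
cat >> h.py <<'E'
def quad(C,c,z=.028):
    "top face of an album from its blob: the near (bottom-of-picture) three sides are true top edges; far short side from length"
    P=ray(C,c,z)[:,:2]; r=rect(C,c,z); y=r[4]; u=np.array([np.cos(y),np.sin(y)]);v=np.array([-u[1],u[0]])
    a=P@u;b=P@v; near=np.percentile(a,1); mb=(np.percentile(b,1)+np.percentile(b,99))/2
    return (near+.055)*u+mb*v,y,np.ptp(a),np.ptp(b)
E
python3 - <<'E'
from h import *
# check of quad on w5 (album B was .4358 -.1643 by corners)
C5=cam('wrist',dict(position=np.array([.4997,-.2104,.1611]),tool_rot=np.array([.897,-.281,-.326,-.103])))
f5=cv2.imread('pics/w5.png')[:,:,::-1].copy()
for c in blobs(f5,(100,90,40),(130,255,255),2500): print('w5',quad(C5,c))
o=ctrl.get_obs();print(o['position'],o['q'])
C,f=grab('wrist','w8')
for c in blobs(f,(100,90,40),(130,255,255),2000): print(c.min(0),c.max(0),rect(C,c,.028),quad(C,c))
E
```

```text
w5 (array([ 0.4376, -0.1645]), np.float64(-0.6084212064743042), np.float64(0.12863670319126236), np.float64(0.06110997088154396))
[ 0.6812 -0.2789  0.1508] [-0.523   0.9586  0.6792  0.0878  2.0432  1.7307]
[279 114] [352 217] [ 0.637  -0.24    0.1267  0.0612 -0.6807] (array([ 0.6306, -0.2348]), np.float64(-0.6807417869567871), np.float64(0.126654448562733), np.float64(0.06124099676099973))
[491 107] [639 218] [ 0.5021 -0.4166  0.12    0.0888 -0.9097] (array([ 0.4993, -0.4127]), np.float64(-0.909709632396698), np.float64(0.1200245723253115), np.float64(0.08876771629750474))
```

```bash
python3 - <<'E'
from h import *
y=-.677;R=pose(y+np.pi,.55);u=np.array([np.cos(y),np.sin(y)]);g=np.array([.630,-.235])+.038*u
go(np.array([*g,.024])-R.apply([0,0,.05]),R,True);go([*g,.024],R,True)
print('up',R.inv().apply([0,0,1]))
E
```

```text
row [0.0409, -0.002, 0.0931, 0.0014, -0.0045, 0.0114] rows>=2.0 tcp [ 0.6722 -0.269   0.0504]
row [0.0407, -0.0021, 0.1431, 0.0014, -0.0045, 0.0114] rows>=3.0 tcp [ 0.6519 -0.2526  0.0078]
up [-0.5227  0.     -0.8525]
```

Request:
arm_command([
  [0.02,-0.001,0.04,0,-0.004,0.011],
  [0.041,-0.002,0.07,0,-0.004,0.011],
  [0.041,-0.002,0.095,0,-0.004,0.011],
  [0.041,-0.002,0.12,0,-0.004,0.011],
  [0.041,-0.002,0.135,0,-0.004,0.011],
  [0.041,-0.002,0.1425,0,-0.004,0.011],
  [0.041,-0.002,0.1425,0,-0.004,0.011],
  [0.041,-0.002,0.1425,0,-0.004,0.011],
])

```text
t: 23.6
position: [0.6531, -0.2539, 0.0091]
tool_rot: [0.908, -0.32, -0.255, -0.089]
contact_force: [0.2, -0.2, 0.2]
grip_width: 0.0876
```

Request:
arm_command([
  [0,0,0,0,0,0],
  [0,0,0,0,0,0],
  [0,0,0,0,0,0],
  [0,0,0,0,0,0],
  [0,0,0,0,0,0],
  [0,0,0,0,0,0],
  [0,0,0,0,0,0],
], gripper=255, newtons=40)

```text
t: 24.3
position: [0.653, -0.2534, 0.0085]
tool_rot: [0.908, -0.32, -0.256, -0.089]
contact_force: [3.1, 0.3, 3.3]
grip_width: 0.0618
```

Request:
arm_command([
  [-0.01,0,-0.017,0,0,0],
  [-0.03,0,-0.05,0,0,0],
  [-0.055,0,-0.09,0,0,0],
  [-0.08,0,-0.13,0,0,0],
  [-0.1,0,-0.163,0,0,0],
  [-0.1,0,-0.163,0,0,0],
])

```text
t: 24.9
position: [0.6546, -0.2545, 0.2071]
tool_rot: [0.909, -0.32, -0.251, -0.088]
contact_force: [0.2, -0.4, -1.3]
grip_width: 0.062
```

```bash
python3 - <<'E'
from h import *
o=ctrl.get_obs();print(o['position'],o['q'],o['grip_width'],o['contact_force'])
go([.52,-.05,.30],pose(-.16-np.pi/2,-.3))
E
```

```text
[ 0.6546 -0.2545  0.2071] [-0.5141  0.8543  0.7659  0.0932  2.0529  1.7548] 0.06196786516595925 [ 0.1607 -0.3511 -1.2761]
row [-0.2477, -0.0749, 0.0398, -0.2533, 0.5054, -2.1135] rows>=14.6 tcp [ 0.52 -0.05  0.3 ]
```

Request:
arm_command([
  [-0.248,-0.075,0.04,-0.253,0.505,-2.113],
  [-0.248,-0.075,0.04,-0.253,0.505,-2.113],
  [-0.248,-0.075,0.04,-0.253,0.505,-2.113],
  [-0.248,-0.075,0.04,-0.253,0.505,-2.113],
  [-0.248,-0.075,0.04,-0.253,0.505,-2.113],
  [-0.248,-0.075,0.04,-0.253,0.505,-2.113],
  [-0.248,-0.075,0.04,-0.253,0.505,-2.113],
  [-0.248,-0.075,0.04,-0.253,0.505,-2.113],
  [-0.248,-0.075,0.04,-0.253,0.505,-2.113],
  [-0.248,-0.075,0.04,-0.253,0.505,-2.113],
  [-0.248,-0.075,0.04,-0.253,0.505,-2.113],
  [-0.248,-0.075,0.04,-0.253,0.505,-2.113],
])

```text
t: 26.1
position: [0.5173, -0.0485, 0.294]
tool_rot: [0.859, 0.498, 0.043, -0.11]
contact_force: [-0.3, -0.9, -1.4]
grip_width: 0.0619
```

```bash
python3 - <<'E'
from h import *
o=ctrl.get_obs();print(o['position'],o['q'],o['grip_width'])
place(.046,-.022,.11,tp=.55)
E
```

```text
[ 0.5173 -0.0485  0.294 ] [-0.3785  0.2328  1.5387  0.2044  1.4924  0.1138] 0.061861587842224945
row [0.105, 0.0394, 0.1178, 0.0801, 0.7988, -0.3774] rows>=5.9 tcp [0.5999 0.0486 0.1931]
```

Request:
arm_command([
  [0.105,0.039,0.03,0.08,0.799,-0.377],
  [0.105,0.039,0.05,0.08,0.799,-0.377],
  [0.105,0.039,0.08,0.08,0.799,-0.377],
  [0.105,0.039,0.1178,0.08,0.799,-0.377],
  [0.105,0.039,0.1178,0.08,0.799,-0.377],
  [0.105,0.039,0.1178,0.08,0.799,-0.377],
  [0.105,0.039,0.1178,0.08,0.799,-0.377],
  [0.105,0.039,0.1178,0.08,0.799,-0.377],
  [0.105,0.039,0.1178,0.08,0.799,-0.377],
  [0.105,0.039,0.1178,0.08,0.799,-0.377],
])

```text
t: 27.1
position: [0.6017, 0.0486, 0.195]
tool_rot: [0.666, 0.565, 0.372, -0.314]
contact_force: [-0.6, 0.1, -2.2]
grip_width: 0.0615
```

```bash
python3 - <<'E'
from h import *
o=ctrl.get_obs();print(o['position'],o['q'],o['grip_width'])
place(.046,-.022,.05,tp=.55);place(.046,-.022,.012,tp=.55)
E
```

```text
[0.6017 0.0486 0.195 ] [-0.5726  0.6179  1.6686  0.9022  1.4796 -0.8032] 0.061522066807285315
row [-0.0529, -0.0019, 0.0322, 0.0053, 0.0034, -0.001] rows>=1.2 tcp [0.5999 0.0486 0.1331]
row [-0.0852, -0.0019, 0.0522, 0.0053, 0.0034, -0.001] rows>=2.0 tcp [0.5999 0.0486 0.0951]
```

Request:
arm_command([
  [-0.027,-0.0019,0.016,0.005,0.003,-0.001],
  [-0.053,-0.0019,0.0322,0.005,0.003,-0.001],
  [-0.068,-0.0019,0.042,0.005,0.003,-0.001],
  [-0.079,-0.0019,0.0485,0.005,0.003,-0.001],
  [-0.0852,-0.0019,0.0522,0.005,0.003,-0.001],
  [-0.0852,-0.0019,0.0522,0.005,0.003,-0.001],
  [-0.0865,-0.0019,0.053,0.005,0.003,-0.001],
  [-0.0877,-0.0019,0.0537,0.005,0.003,-0.001],
  [-0.0877,-0.0019,0.0537,0.005,0.003,-0.001],
])

```text
t: 28.0
position: [0.5999, 0.0482, 0.0921]
tool_rot: [0.664, 0.564, 0.373, -0.318]
contact_force: [-0.5, -0.8, 5.0]
grip_width: 0.062
```

Request:
arm_command([
  [-0.0008,0,0.0005,0,0,0],
  [-0.0016,0,0.001,0,0,0],
  [-0.0016,0,0.001,0,0,0],
  [-0.0016,0,0.001,0,0,0],
], gripper=255, newtons=4)

```text
t: 28.4
position: [0.5987, 0.0489, 0.0899]
tool_rot: [0.664, 0.564, 0.373, -0.319]
contact_force: [-3.4, -0.4, 6.0]
grip_width: 0.062
```

Request:
arm_command([
  [-0.0016,0,0.001,0,0,0],
  [-0.0016,0,0.001,0,0,0],
  [-0.0016,0,0.001,0,0,0],
  [-0.0016,0,0.001,0,0,0],
  [-0.0016,0,0.001,0,0,0],
], gripper=30)

```text
t: 28.9
position: [0.5996, 0.0482, 0.0869]
tool_rot: [0.665, 0.564, 0.372, -0.318]
contact_force: [-0.2, -0.8, -0.7]
grip_width: 0.0777
```

Request:
arm_command([
  [0,0,-0.02,0,0,0],
  [0,0,-0.05,0,0,0],
  [0,0,-0.09,0,0,0],
  [0,0,-0.13,0,0,0],
  [0,0,-0.16,0,0,0],
  [0,0,-0.16,0,0,0],
], gripper=0)

```text
t: 29.5
position: [0.5789, -0.092, 0.1724]
tool_rot: [0.666, 0.565, 0.373, -0.314]
contact_force: [0.7, 0.0, 0.4]
grip_width: 0.0879
```

```bash
python3 - <<'E'
from h import *
o=ctrl.get_obs();print(o['position'],o['q'],o['contact_force'])
C,f=grab('wrist','w9')
T,g=grab('top','t9')
cv2.imwrite('pics/m9.png',np.vstack([f[:310],cv2.resize(g[130:260,140:360],(640,378),interpolation=cv2.INTER_CUBIC)[:290]])[:,:,::-1])
E
```

```text
[ 0.5789 -0.092   0.1724] [-0.7693  0.7059  1.5429  0.7793  1.6177 -0.8764] [0.7436 0.0077 0.4051]
```

View pics/m9.png

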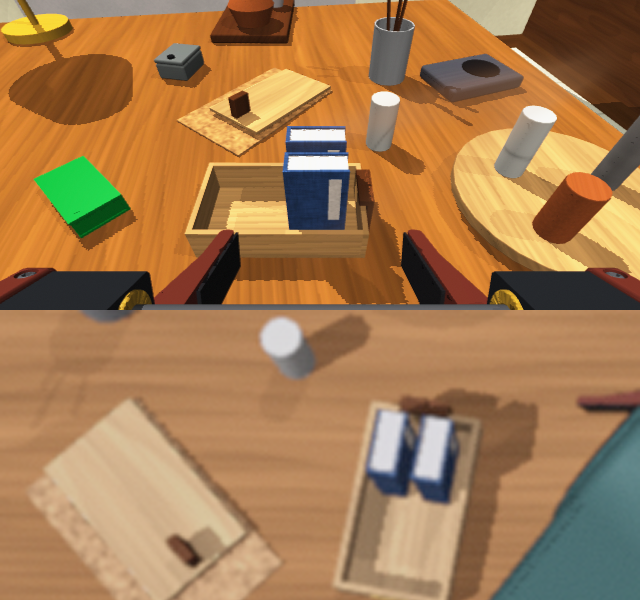

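Both albums stand upright in the box, but the lid has been knocked toward the pad's back. Its corners in the lower panel are about (45,470), (133,400), (247,530), with the tab at (184,550). I'll re-centre it now.

```bash
python3 - <<'E'
from h import *
T=cam('top');f=lambda a:(np.array(a,float)-(0,310))/2.909+(140,130)
P=ray(T,f([(45,470),(133,400),(247,530)]),.012)[:,:2];print(P)
d=P[1]-P[2];print(np.linalg.norm(d),'yaw',np.arctan2(d[1],d[0]),'back w',np.linalg.norm(P[0]-P[1]),'mid',(P[0]+P[2])/2)
print('tab top',ray(T,f([(178,541)]),.045))
go([.56,.20,.30],pose(.75-np.pi))
E
```

```text
[[0.5967 0.4535]
 [0.6726 0.3673]
 [0.5358 0.2398]]
0.18700731597792 yaw 0.7502579572222718 back w 0.11480072150381078 mid [0.5663 0.3467]
tab top [[0.5184 0.2994 0.045 ]]
row [0.2569, -0.0644, 0.1725, -0.3369, -0.9835, 0.5979] rows>=8.0 tcp [0.56 0.2  0.3 ]
```

Request:
arm_command([
  [0.043,0,-0.026,0,0,0],
  [0.085,0,-0.052,0,0,0],
  [0.257,-0.064,0.1725,-0.337,-0.983,0.598],
  [0.257,-0.064,0.1725,-0.337,-0.983,0.598],
  [0.257,-0.064,0.1725,-0.337,-0.983,0.598],
  [0.257,-0.064,0.1725,-0.337,-0.983,0.598],
  [0.257,-0.064,0.1725,-0.337,-0.983,0.598],
  [0.257,-0.064,0.1725,-0.337,-0.983,0.598],
  [0.257,-0.064,0.1725,-0.337,-0.983,0.598],
  [0.257,-0.064,0.1725,-0.337,-0.983,0.598],
  [0.257,-0.064,0.1725,-0.337,-0.983,0.598],
  [0.257,-0.064,0.1725,-0.337,-0.983,0.598],
])

```text
t: 30.8
position: [0.5592, 0.2051, 0.2989]
tool_rot: [0.929, 0.369, -0.001, -0.0]
contact_force: [-0.9, 0.2, -0.5]
grip_width: 0.0876
```

```bash
python3 - <<'E'
from h import *
o=ctrl.get_obs();print(o['position'],o['q'])
go([.50,.26,.25],pose(.75-np.pi))
E
```

```text
[0.5592 0.2051 0.2989] [0.2356 0.2966 1.4119 0.0001 1.4357 1.0495]
row [-0.0053, -0.0805, 0.049, -0.0014, 0.0023, 0.0068] rows>=1.9 tcp [0.5  0.26 0.25]
```

Request:
arm_command([
  [-0.02,-0.04,0.025,0,0,0],
  [-0.033,-0.08,0.04,0,0.002,0.007],
  [-0.033,-0.085,0.04,0,0.002,0.007],
  [-0.033,-0.085,0.04,0,0.002,0.007],
  [-0.033,-0.085,0.04,0,0.002,0.007],
])

```text
t: 31.3
position: [0.4786, 0.2403, 0.2604]
tool_rot: [0.931, 0.364, 0.002, -0.001]
contact_force: [0.0, -0.1, 0.0]
grip_width: 0.0878
```

```bash
python3 - <<'E'
from h import *
o=ctrl.get_obs();print(o['position'].tolist(),o['tool_rot'].tolist(),o['q'])
C,f=grab('wrist','w10')
cv2.imwrite('pics/w10c.png',cv2.resize(f[:270,150:490],None,fx=2.2,fy=2.2,interpolation=cv2.INTER_CUBIC)[:,:,::-1])
E
```

```text
[0.47858774248980557, 0.24027082585856596, 0.2603960172030839] [0.9313968404689595, 0.36399915077497613, 0.0016767872279942254, -0.0013161246627502407] [0.3343 0.2302 1.6002 0.0029 1.3079 1.1592]
```

View pics/w10c.png

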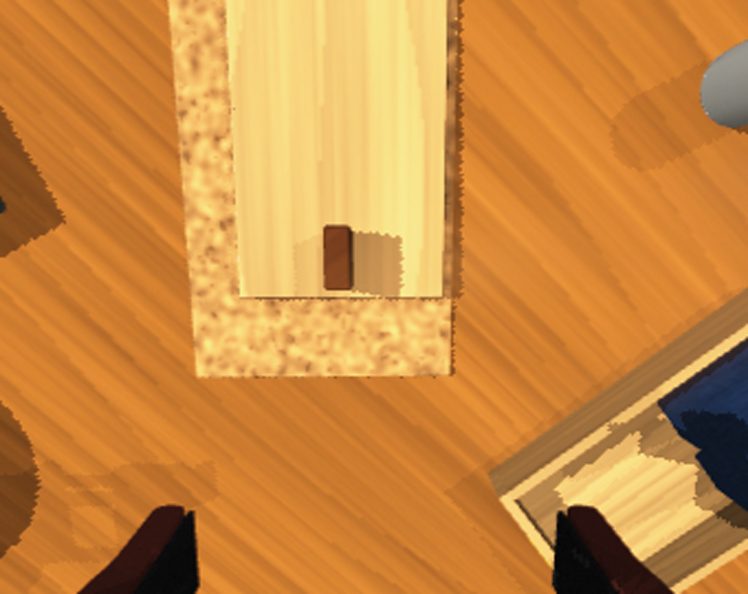

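The lid is parallel to the pad but shifted back and to its right side. Lid front corners are (239,297) and (442,297), pad front corners (197,377) and (451,376), and the tab top centre is (337,257).

```bash
python3 - <<'E'
from h import *
C=cam('wrist');f=lambda a:np.array(a,float)/2.2+(150,0)
L=ray(C,f([(239,297),(442,297)]),.015)[:,:2];P=ray(C,f([(197,377),(451,376)]),.003)[:,:2]
t=ray(C,f([(323,226),(351,225),(351,290),(324,290)]),.049)[:,:2].mean(0)
for n,Q in(('lid',L),('pad',P)):
    d=Q[1]-Q[0];print(n,Q.mean(0),np.linalg.norm(d),np.arctan2(d[1],d[0])+np.pi/2)
y=.752;u=np.array([np.cos(y),np.sin(y)]);v=np.array([-u[1],u[0]])
print('tab',t,'tab from front',L.mean(0)+.021*u); s=P.mean(0)+.12*u-(L.mean(0)+.098*u); print('shift needed',s,'along',s@u,'left',s@v)
R=pose(y-np.pi)
go([*t,.14],R);go([*t,.0225],R)
E
```

```text
lid [0.4942 0.2802] 0.11353721479895475 0.7449920665906496
pad [0.4518 0.2561] 0.1506910357519641 0.749055140647333
tab [0.5106 0.2951] tab from front [0.5095 0.2946]
shift needed [-0.0263 -0.0091] along -0.025413545261328475 left 0.011305935522473469
row [0.0598, -0.0189, 0.1209, -0.0009, -0.0044, -0.0077] rows>=2.7 tcp [0.5106 0.2951 0.14  ]
row [0.0593, -0.0188, 0.2384, -0.0009, -0.0044, -0.0077] rows>=4.9 tcp [0.5106 0.2951 0.0225]
```

Request:
arm_command([
  [0.03,-0.01,0.05,0,0,-0.004],
  [0.0595,-0.019,0.09,0,-0.004,-0.004],
  [0.0595,-0.019,0.13,0,-0.004,-0.004],
  [0.0595,-0.019,0.175,0,-0.004,-0.004],
  [0.0595,-0.019,0.21,0,-0.004,-0.004],
  [0.0595,-0.019,0.23,0,-0.004,-0.004],
  [0.0595,-0.019,0.238,0,-0.004,-0.004],
  [0.0595,-0.019,0.238,0,-0.004,-0.004],
  [0.0595,-0.019,0.238,0,-0.004,-0.004],
], gripper=90)

```text
t: 32.25
position: [0.5105, 0.2958, 0.0234]
tool_rot: [0.931, 0.365, 0.0, -0.0]
contact_force: [0.3, -0.2, 0.0]
grip_width: 0.0567
```

Request:
arm_command([
  [0,0,0,0,0,0],
  [0,0,0,0,0,0],
  [0,0,0,0,0,0],
  [0,0,0,0,0,0],
  [0,0,0,0,0,0],
  [0,0,0,0,0,0],
  [0,0,0,0,0,0],
  [0,0,0,0,0,0],
  [0,0,0,0,0,0],
  [0,0,0,0,0,0],
], gripper=255, newtons=50)

```text
t: 33.25
position: [0.509, 0.2957, 0.0224]
tool_rot: [0.931, 0.366, -0.001, -0.0]
contact_force: [-0.2, 0.4, 2.9]
grip_width: 0.0137
```

```bash
python3 - <<'E'
from h import *
o=ctrl.get_obs();print(o['position'],o['grip_width'],o['contact_force'])
R=Ro.from_quat(o['tool_rot']);print(R.inv().apply([-.0263,-.0091,0]),R.inv().apply([0,0,1]))
E
```

```text
[0.509  0.2957 0.0224] 0.013678890380853353 [-0.2354  0.4387  2.8797]
[-0.0255 -0.0112  0.0001] [-0.0014 -0.0014 -1.    ]
```

Request:
arm_command([
  [0,0,-0.015,0,0,0],
  [0,0,-0.03,0,0,0],
  [-0.0128,-0.0056,-0.03,0,0,0],
  [-0.0255,-0.0112,-0.03,0,0,0],
  [-0.0255,-0.0112,-0.03,0,0,0],
  [-0.0255,-0.0112,-0.03,0,0,0],
  [-0.0255,-0.0112,-0.015,0,0,0],
  [-0.0255,-0.0112,-0.006,0,0,0],
  [-0.0255,-0.0112,-0.001,0,0,0],
  [-0.0255,-0.0112,0.001,0,0,0],
  [-0.0255,-0.0112,0.001,0,0,0],
])

```text
t: 34.35
position: [0.4827, 0.2864, 0.0223]
tool_rot: [0.931, 0.366, -0.001, -0.0]
contact_force: [-4.1, -2.1, 10.7]
grip_width: 0.0138
```

Request:
arm_command([
  [0,0,0,0,0,0],
  [0,0,0,0,0,0],
  [0,0,0,0,0,0],
  [0,0,0,0,0,0],
  [0,0,0,0,0,0],
  [0,0,0,0,0,0],
], gripper=130, newtons=20)

```text
t: 34.95
position: [0.4826, 0.2865, 0.0213]
tool_rot: [0.931, 0.366, -0.001, -0.0]
contact_force: [-0.5, -0.1, 0.5]
grip_width: 0.043
```

Request:
arm_command([
  [0,0,-0.02,0,0,0],
  [0,0,-0.06,0,0,0],
  [0,0,-0.11,0,0,0],
  [0,0,-0.16,0,0,0],
  [0,0,-0.21,0,0,0],
  [0,0,-0.24,0,0,0],
  [0,0,-0.24,0,0,0],
  [0,0,-0.24,0,0,0],
])

```text
t: 35.75
position: [0.4832, 0.2865, 0.2617]
tool_rot: [0.931, 0.366, -0.0, -0.0]
contact_force: [-0.3, -0.0, -0.7]
grip_width: 0.0433
```

```bash
python3 - <<'E'
from h import *
o=ctrl.get_obs();print(o['position'],o['q'],o['grip_width'],o['contact_force'])
C,f=grab('wrist','w11')
h=cv2.cvtColor(f,cv2.COLOR_RGB2HSV)
# reproject the lid as placed and pad edges for a numeric look
for c in blobs(f,(0,120,20),(14,255,130),150):
    if c[:,0].min()>250 and c[:,0].max()<390: print('brown',c.min(0),c.max(0),ray(C,[c.mean(0)],.049))
go([.42,-.30,.30],pose(-.9+np.pi,.3))
E
```

```text
[0.4832 0.2865 0.2617] [0.4117 0.2706 1.541  0.0009 1.3306 1.2338] 0.04333806811580645 [-0.2655 -0.0328 -0.7017]
brown [315 153] [326 182] [[0.485  0.2882 0.049 ]]
row [-0.4447, 0.387, -0.0391, 0.248, -0.2248, 1.6345] rows>=11.8 tcp [ 0.42 -0.3   0.3 ]
```

```bash
python3 - <<'E'
from kin import *
u=np.array([np.cos(-.9),np.sin(-.9)]);m=np.array([.489,-.422]);R=pose(-.9+np.pi,.55)
for a,z in((.064,.15),(.038,.01)): print(*ik6(np.array([*(m+a*u),z]),R,np.array([-.7,.8,1.,.04,1.9,1.6])))
go([*(m+.064*u),.16],R)
E
```

```text
[-0.843   1.0051  0.6142  0.0339  2.0713  1.6357] 3.739201134890559e-13
[-0.8413  1.0149  0.9286  0.0311  1.7472  1.6263] 2.954414641360382e-09
row [-0.4817, 0.5874, 0.1006, 0.453, -0.4146, 1.6021] rows>=15.3 tcp [ 0.5288 -0.4721  0.16  ]
```

Request:
arm_command([
  [-0.032,0.039,0,0,0,0],
  [-0.48,0.587,0,0.453,-0.415,1.602],
  [-0.48,0.587,0,0.453,-0.415,1.602],
  [-0.48,0.587,0,0.453,-0.415,1.602],
  [-0.48,0.587,0,0.453,-0.415,1.602],
  [-0.48,0.587,0,0.453,-0.415,1.602],
  [-0.48,0.587,0,0.453,-0.415,1.602],
  [-0.48,0.587,0,0.453,-0.415,1.602],
  [-0.48,0.587,0,0.453,-0.415,1.602],
  [-0.48,0.587,0.05,0.453,-0.415,1.602],
  [-0.48,0.587,0.1,0.453,-0.415,1.602],
  [-0.48,0.587,0.1,0.453,-0.415,1.602],
], gripper=0)

```text
t: 37.0
position: [0.5196, -0.3073, 0.2169]
tool_rot: [0.88, -0.393, -0.239, -0.116]
contact_force: [0.6, -0.0, -0.3]
grip_width: 0.0877
```

```bash
python3 - <<'E'
from h import *
o=ctrl.get_obs();print(o['position'],o['q'])
go([.5288,-.4721,.16],pose(-.9+np.pi,.55))
E
```

```text
[ 0.5196 -0.3073  0.2169] [-0.7033  0.6824  1.0894  0.0909  1.9009  1.7135]
row [0.1393, 0.1035, -0.0189, 0.0149, -0.0111, 0.056] rows>=3.5 tcp [ 0.5288 -0.4721  0.16  ]
```

Request:
arm_command([
  [0.139,0.1035,-0.019,0.015,-0.011,0.056],
  [0.139,0.1035,-0.019,0.015,-0.011,0.056],
  [0.139,0.1035,-0.019,0.015,-0.011,0.056],
  [0.139,0.1035,-0.019,0.015,-0.011,0.056],
  [0.139,0.1035,-0.019,0.015,-0.011,0.056],
  [0.139,0.1035,-0.019,0.015,-0.011,0.056],
  [0.139,0.1035,-0.019,0.015,-0.011,0.056],
])

```text
t: 37.7
position: [0.5308, -0.4689, 0.1634]
tool_rot: [0.869, -0.415, -0.243, -0.118]
contact_force: [0.5, -0.7, 0.1]
grip_width: 0.0875
```

```bash
python3 - <<'E'
from h import *
o=ctrl.get_obs();print(o['position'],o['q'])
C,f=grab('wrist','w12')
for c in blobs(f,(100,90,40),(130,255,255),2000): print(c.min(0),c.max(0),rect(C,c,.028),quad(C,c))
m,y,_,_=quad(C,max(blobs(f,(100,90,40),(130,255,255),2000),key=lambda c:-abs(c.mean(0)[0]-320)))
R=pose(y+np.pi,.55);u=np.array([np.cos(y),np.sin(y)]);g=m-.001*u+.038*u
go([*g,.024],R,True)
E
```

```text
[ 0.5308 -0.4689  0.1634] [-0.8377  0.9063  0.7629  0.0343  2.0182  1.6315]
[287 103] [358 206] [ 0.4934 -0.4272  0.1257  0.0611 -0.9022] (array([ 0.4886, -0.4211]), np.float64(-0.9022188186645508), np.float64(0.1256790264143529), np.float64(0.06105422914615022))
row [0.0496, 0.0037, 0.1527, 0.0028, -0.0043, 0.0096] rows>=3.2 tcp [ 0.5054 -0.4423  0.0078]
```

Request:
arm_command([
  [0.02,0.002,0.04,0,-0.004,0.01],
  [0.045,0.0037,0.075,0.003,-0.004,0.01],
  [0.0496,0.0037,0.1,0.003,-0.004,0.01],
  [0.0496,0.0037,0.125,0.003,-0.004,0.01],
  [0.0496,0.0037,0.142,0.003,-0.004,0.01],
  [0.0496,0.0037,0.152,0.003,-0.004,0.01],
  [0.0496,0.0037,0.152,0.003,-0.004,0.01],
  [0.0496,0.0037,0.152,0.003,-0.004,0.01],
])

```text
t: 38.55
position: [0.5061, -0.4445, 0.0091]
tool_rot: [0.866, -0.42, -0.243, -0.118]
contact_force: [0.6, 0.3, 0.5]
grip_width: 0.088
```

Request:
arm_command([
  [0,0,0,0,0,0],
  [0,0,0,0,0,0],
  [0,0,0,0,0,0],
  [0,0,0,0,0,0],
  [0,0,0,0,0,0],
  [0,0,0,0,0,0],
  [0,0,0,0,0,0],
], gripper=255, newtons=40)

```text
t: 39.25
position: [0.5059, -0.4446, 0.0083]
tool_rot: [0.866, -0.421, -0.243, -0.118]
contact_force: [2.6, -0.8, 4.5]
grip_width: 0.0617
```

Request:
arm_command([
  [-0.01,0,-0.017,0,0,0],
  [-0.03,0,-0.05,0,0,0],
  [-0.055,0,-0.09,0,0,0],
  [-0.08,0,-0.13,0,0,0],
  [-0.105,0,-0.17,0,0,0],
  [-0.12,0,-0.195,0,0,0],
  [-0.12,0,-0.195,0,0,0],
])

```text
t: 39.95
position: [0.5059, -0.4455, 0.243]
tool_rot: [0.867, -0.421, -0.24, -0.116]
contact_force: [-0.1, -0.5, -1.5]
grip_width: 0.0618
```

```bash
python3 - <<'E'
from h import *
o=ctrl.get_obs();print(o['position'],o['q'],o['grip_width'],o['contact_force'])
go([.46,-.08,.30],pose(-.16-np.pi/2,-.3))
E
```

```text
[ 0.5059 -0.4455  0.243 ] [-0.8422  0.792   0.81    0.0359  2.0784  1.6419] 0.06176515123350453 [-0.0636 -0.5257 -1.5099]
row [-0.3001, -0.1898, 0.1132, -0.2812, 0.4214, -2.3367] rows>=15.9 tcp [ 0.46 -0.08  0.3 ]
```

Request:
arm_command([
  [-0.3,-0.19,0.113,-0.281,0.421,-2.337],
  [-0.3,-0.19,0.113,-0.281,0.421,-2.337],
  [-0.3,-0.19,0.113,-0.281,0.421,-2.337],
  [-0.3,-0.19,0.113,-0.281,0.421,-2.337],
  [-0.3,-0.19,0.113,-0.281,0.421,-2.337],
  [-0.3,-0.19,0.113,-0.281,0.421,-2.337],
  [-0.3,-0.19,0.113,-0.281,0.421,-2.337],
  [-0.3,-0.19,0.113,-0.281,0.421,-2.337],
  [-0.3,-0.19,0.113,-0.281,0.421,-2.337],
  [-0.3,-0.19,0.113,-0.281,0.421,-2.337],
  [-0.3,-0.19,0.113,-0.281,0.421,-2.337],
  [-0.3,-0.19,0.113,-0.281,0.421,-2.337],
])

```text
t: 41.15
position: [0.4582, -0.0783, 0.2958]
tool_rot: [0.903, 0.41, 0.019, -0.123]
contact_force: [0.1, -0.1, -2.0]
grip_width: 0.062
```

```bash
python3 - <<'E'
from kin import *
o=ctrl.get_obs();print(o['position'],o['q'],o['grip_width'])
pl=pose(BY-np.pi/2,-(np.pi/2-.55));s=slot(-.046,0)
for z in(.22,.2,.1): print(ik6(np.array([*s,z])+pl.apply([0,0,.019]),pl,o['q']))
place(-.046,0,.13,tp=.55)
E
```

```text
[ 0.4582 -0.0783  0.2958] [-0.4714  0.1777  1.6095  0.1834  1.5258  0.2226] 0.06203497180290545
(array([-0.5856,  0.4077,  1.9682,  0.9001,  1.4375, -0.8804]), np.float64(1.1174665255132912e-09))
(array([-0.5856,  0.4351,  1.9872,  0.9056,  1.4088, -0.9172]), np.float64(3.148062478539226e-09))
(array([-0.5856,  0.5917,  2.0572,  0.9482,  1.2724, -1.1032]), np.float64(2.279274028904297e-14))
row [0.145, -0.0457, 0.1154, 0.1307, 0.7998, -0.5799] rows>=6.6 tcp [0.5126 0.0849 0.2131]
```

Request:
arm_command([
  [0.145,-0.046,0.03,0.131,0.8,-0.58],
  [0.145,-0.046,0.04,0.131,0.8,-0.58],
  [0.145,-0.046,0.06,0.131,0.8,-0.58],
  [0.145,-0.046,0.08,0.131,0.8,-0.58],
  [0.145,-0.046,0.1,0.131,0.8,-0.58],
  [0.145,-0.046,0.1154,0.131,0.8,-0.58],
  [0.145,-0.046,0.1154,0.131,0.8,-0.58],
  [0.145,-0.046,0.1154,0.131,0.8,-0.58],
  [0.145,-0.046,0.1154,0.131,0.8,-0.58],
  [0.145,-0.046,0.1154,0.131,0.8,-0.58],
])

```text
t: 42.15
position: [0.5147, 0.0844, 0.2145]
tool_rot: [0.667, 0.564, 0.372, -0.315]
contact_force: [0.4, 0.3, -2.1]
grip_width: 0.0618
```

```bash
python3 - <<'E'
from h import *
o=ctrl.get_obs();print(o['position'],o['q'],o['grip_width'])
place(-.046,0,.05,tp=.55);place(-.046,0,.0095,tp=.55)
E
```

```text
[0.5147 0.0844 0.2145] [-0.6061  0.4966  1.8731  0.8882  1.4469 -0.8818] 0.061813590541287114
row [-0.0692, -0.0022, 0.043, 0.0053, 0.0029, -0.003] rows>=1.6 tcp [0.5126 0.0849 0.1331]
row [-0.1037, -0.0022, 0.0643, 0.0053, 0.0029, -0.003] rows>=2.4 tcp [0.5126 0.0849 0.0926]
```

Request:
arm_command([
  [-0.035,-0.0022,0.0215,0.005,0.003,-0.003],
  [-0.0692,-0.0022,0.043,0.005,0.003,-0.003],
  [-0.084,-0.0022,0.052,0.005,0.003,-0.003],
  [-0.096,-0.0022,0.0595,0.005,0.003,-0.003],
  [-0.101,-0.0022,0.0626,0.005,0.003,-0.003],
  [-0.103,-0.0022,0.0638,0.005,0.003,-0.003],
  [-0.1045,-0.0022,0.0648,0.005,0.003,-0.003],
  [-0.1053,-0.0022,0.0653,0.005,0.003,-0.003],
  [-0.1053,-0.0022,0.0653,0.005,0.003,-0.003],
])

```text
t: 43.05
position: [0.5131, 0.0853, 0.0926]
tool_rot: [0.663, 0.565, 0.374, -0.317]
contact_force: [-1.8, -3.5, 7.5]
grip_width: 0.0617
```

Request:
arm_command([
  [-0.0008,0,0.0005,0,0,0],
  [-0.0016,0,0.001,0,0,0],
  [-0.0016,0,0.001,0,0,0],
  [-0.0016,0,0.001,0,0,0],
], gripper=255, newtons=4)

```text
t: 43.45
position: [0.512, 0.0859, 0.0905]
tool_rot: [0.663, 0.565, 0.374, -0.318]
contact_force: [-3.3, -2.0, 5.3]
grip_width: 0.0616
```

Request:
arm_command([
  [-0.0016,0,0.001,0,0,0],
  [-0.0016,0,0.001,0,0,0],
  [-0.0016,0,0.001,0,0,0],
  [-0.0016,0,0.001,0,0,0],
  [-0.0016,0,0.001,0,0,0],
], gripper=32)

```text
t: 43.95
position: [0.5129, 0.085, 0.0865]
tool_rot: [0.664, 0.565, 0.373, -0.317]
contact_force: [0.9, -0.2, 0.3]
grip_width: 0.0766
```

Request:
arm_command([
  [0,0,-0.02,0,0,0],
  [0,0,-0.05,0,0,0],
  [0,0,-0.09,0,0,0],
  [0,0,-0.13,0,0,0],
  [0,0,-0.18,0,0,0],
  [0.06,0,-0.22,0,0,0],
  [0.06,0,-0.22,0,0,0],
  [0.06,0,-0.22,0,0,0],
])

```text
t: 44.75
position: [0.4886, -0.0708, 0.2546]
tool_rot: [0.664, 0.566, 0.373, -0.315]
contact_force: [0.3, 0.2, -0.8]
grip_width: 0.0767
```

```bash
python3 - <<'E'
from h import *
o=ctrl.get_obs();print(o['t'],o['position'],o['q'],o['contact_force'])
C,f=grab('wrist','w13')
T,g=grab('top','t13'); S,s=grab('scene','s13')
a=cv2.resize(f[:300],(640,300));b=cv2.resize(g[130:260,140:340],(400,260),interpolation=cv2.INTER_CUBIC);c=cv2.resize(s[150:280,180:500],(400,163))
m=np.zeros((560,800,3),np.uint8);m[:300,:640]=a;m[300:560,:400]=b;m[300:463,400:800]=c
cv2.imwrite('pics/m13.png',m[:,:,::-1])
E
```

```text
44.75 [ 0.4886 -0.0708  0.2546] [-0.8501  0.5084  1.693   0.7274  1.6989 -0.8951] [ 0.2811  0.2075 -0.8367]
```

View pics/m13.png

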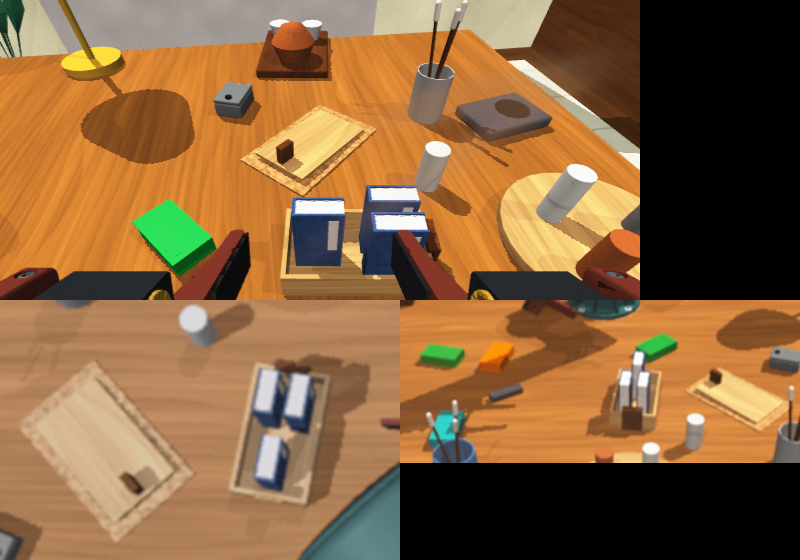

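All three albums stand upright in the box. The lid is re-centred: in the top panel its middle is about (104,450), against (105,450) for the pad. The paperweight and the seal look untouched.

```bash
python3 -c "
from plant import ctrl
print(ctrl.sign_off(), ctrl.get_obs()['t'])"
```

```text
the job is handed in; nothing more can be done
the job is handed in; nothing more can be done
```

The job is handed in, finished at about 45 s of the 210 s allowed. The lid lies tab up on the cork pad, and all three albums that were there stand in the box.

- **Lid:** I took it by the tab, tipped the front up 0.33 rad about its back edge, drew it about 30 mm forward, lifted it and laid it on the pad. It was later knocked about 25 mm towards the pad's back and 11 mm sideways, so I re-gripped and re-centred it before the last album.
- **Albums:** I gripped each near its far end, turned it upright, set it on the box floor and let go. The top and scene pictures showed only three blue albums, so I took the fourth to be absent.

**Last checks:**
- The final pictures show all three albums upright and apart, and the lid centred and lined up with the pad.
- The paperweight and the seal look to be where they were. I judged this from the pictures and did not measure them.
- The gripper was clear of everything, and the highest contact force I read was about 19 N.

**Disagreements:** the views differed by a few millimetres. The box middle came out between x = 0.554 and 0.561 m. The lid tab read 2–3 mm off its computed target after re-centring.

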